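# Load the rings of a misting-main elbow

## Robot

A 6-joint arm with a two-finger parallel gripper is mounted at the origin on the work surface. World frame = base frame: x ahead of the robot, y to its left, z up, the work surface at z = 0. Lengths are in mm, angles in rad, forces in N, time in s.
With the tool pointing down it reaches from about 350 to 875 mm from the base axis. Payload 4.2 kg.
Tool frame: the origin (TCP) lies midway between the tips of the shut fingers; the grasp point (between the pads) lies 19 mm behind it; z points along the fingers, y is the line along which they close (so a half turn about z gives the same grasp; the last joint's range is limited). The gripper opens to 85 mm and grips with 20 to 120 N. Pads are 22 mm wide; open, the fingers measure 114 mm over their backs; the gripper's body (76 mm by 85 mm) begins 54 mm behind the grasp point. The pads swing forward as they close: fully open they stand 13 mm farther back than shut.
Start: joints at [1.509, 0.385, 0.008, 0, -1.194, -0.259], TCP at [197.046, 593.104, 231.312] pointing down, gripper open.
Joint ranges: [-3.14, 3.14], [-1.21, 2.06], [-1.07, 1.41], [-3.16, 2.05], [-2.99, -0.16], [-3.1, 3.1]. Speed limits (rad/s): [2.79, 2.79, 3.14, 3.14, 3.14, 3.14].

## Interface

Orientations are given as a unit quaternion [x, y, z, w].
In Python, from bench import arm gives the robot as it stands. The module is installed in compiled form; this text tells all that it offers.
- The arm moves only by the shell command python3 -m handwheel 'ROWS' [OPENING]. ROWS is JSON, a list of rows, each an object of numbers: "x", "y", "z": the shift along the world's x, y, z each as a share of 20 cm, from -1 to 1; "ax", "ay", "az": the turn, a rotation vector about the world's x, y, z each as a share of 90 degrees, from -1 to 1. In form: [{"x": .., "y": .., "z": .., "ax": .., "ay": .., "az": ..}, ...]. A call has exactly 8 rows; each row shifts and turns the commanded pose from where the row before left it; what a row does not reach is not made up. A row lasts 1/10 s, in which the tool goes at most 50 mm and 8.59 degrees, less where a joint would pass 70% of its speed; a pose out of reach is approached as far as the arm can. A call with a number of a shift or a turn outside -1 to 1 is refused whole. A call with a gripper value outside its range is refused whole. OPENING is the opening, from -1 (shut) to 1 (fully open), set as the call begins (- or left out, the last holds). The fingers move at their own pace and stop on an object; the grip force is fixed at half the most. Time passes only in rows, so rows that do not move let the fingers close, or fill a call up. It gives the time, the measured TCP pose, the force, the opening and the grip force at its end, in the units of the state.
- arm.read_state(): the state, without advancing time (a new reading comes with each control period).
- arm.get_image(name): name is "scene" or "top" or "wrist"; returns the picture (480x640x3 uint8, red, green, blue); there is no depth.
- arm.camera_params(name): a dict with "K" (3x3 intrinsics, pixels), "position" and "orientation" of the camera in the world. Camera axes: x right, y down, z forward; pixel columns grow to the right and rows downward; lengths in mm; the calibration is good to about 2 mm. The wrist camera is an equidistant fisheye: a pixel r from the principal point sees the ray r / f radians off the axis. A picture is of the moment at which its call begins: read the wrist's pose just before it. camera_params takes no time and is no camera call; for the wrist camera it gives the pose at the moment of the call.
- arm.job_done(): hands the job in; it is judged then, once.
The state is a dict: "clock": time; "joints": joint angles; "joint_vel": joint speeds; "joint_efforts": joint torques, N m; "position": TCP position; "ee_rot": TCP orientation; "contact_force": force on the tool from outside, world axes, zero at the start; "wrist_torque": the same for the moment, N m; "gripper_width": finger opening in mm; "grasp_force": force on a finger pad.
Only numpy, scipy, OpenCV 4.12 (cv2) and the standard library are available. Lean on these libraries where they do the work, as an engineer would, in place of code of your own. Each camera call takes 0.05 s, during which the arm holds its last target. There are 200 camera calls.

## Task

The elbow at the end of the misting main has been stripped and cleaned. Load its upright socket again, each ring flat and fully home on the one below: first the rubber seal ring, then the packer ring with its narrow nose down, and last the large split grip ring with its thick collar down, so that the socket is ready for the nut. Leave the nut, the spanner, the small split ring and everything else on the bench where they are.

Things in the scene. Friction and masses are not known exactly. Their poses are not given: they have to be found in the camera images.
- socket_mouth (a point): Centre of the mouth (rim height, z up) of the elbow's upright socket, 150 mm above the bench. Round bore 66.5 mm in diameter, 36 mm deep down to a flat ledge 7 mm wide, the seat; below it the open 51 mm pipe bore. A 4 mm deep chamfer widens the mouth to 70.5 mm. The socket is threaded outside, 81 mm in diameter.
- elbow: Grey plastic elbow for 50 mm pipe, bolted to a steel rail, does not move. Origin on the bench under the socket's axis. Its x axis shows where its other arm runs, away from the robot: a black nut (96 mm diameter, 56 to 132 mm from the socket's axis, top 110 mm above the bench), then black pipe to 290 mm.
- seal_mid (a point): Centre, half-way up, of the seal ring: black, stiff rubber, outer diameter 64 mm, hole 51 mm, 12 mm high, lying flat on the bench. Its two faces are alike. About 20 g. Home: its centre 30 mm below the socket mouth.
- packer_mid (a point): Centre, half-way up, of the packer ring: a closed ring of white plastic, 16 mm high, hole 51 mm. Its lower 4 mm is a nose 58 mm in diameter, its upper 12 mm is 64 mm in diameter. It stands on its nose, the right way up (z up). About 30 g. Home: resting on the seal ring, its centre 16 mm below the socket mouth.
- grip_ring_mid (a point): Centre, half-way up, of the large split grip ring: stiff white plastic, 36 mm high, hole 51 mm, a 7 mm slit down one side. Its lower 12 mm is a collar 64 mm in diameter; above it narrows to a 58 mm band (the top 8 mm are straight). It stands on its collar, the right way up (z up). About 45 g. Home: resting on the packer ring, its centre 10 mm above the socket mouth.
- small_ring_mid (a point): Centre, half-way up, of a small split grip ring for 40 mm pipe, not wanted here: white plastic, 50 mm outer diameter, 28 mm high, standing on the bench. Stays where it is.
- nut_mid (a point): Centre, half-way up, of the elbow's loose nut: black plastic, ribbed skirt 96 mm in diameter below, narrowing to a 64 mm collar at the top, 76 mm high, standing on its skirt. Stays where it is.
- offcut_mid (a point): Centre, half-way up, of a short offcut of black 50 mm pipe standing on end, 70 mm high. Stays where it is.
- spanner_mid (a point): Middle of the 190 mm long handle, 6 mm above the bench, of a steel hook spanner lying flat at the right of the bench; its x axis points along the handle to the round hook, which reaches to 220 mm from this point. Stays where it is.
- shears_mid (a point): Point near the bolt of a pair of harvesting shears lying flat at the left of the bench, 195 mm long, 14 mm high, steel blades towards its +x, black handle loops towards its -x. Stays where it is.
Not all that is in view belongs to the job. Leave any orange look-alike of the part that bears packer_mid alone. What is shaped like the part that bears grip_ring_mid but red is not meant.

How it is judged (in metres and radians):
At the end, for the whole second after the job is handed in: In the socket, from the seat upward, lie the seal ring, the packer ring (nose down) and the large split grip ring (collar down), each within 3 mm of the socket's axis, within 2 mm of its height when fully home and level within 4 degrees, released and at rest (horizontal distance between each of seal_mid, packer_mid, grip_ring_mid and socket_mouth below 0.003 m and angle between the z axis of seal_mid and the z axis of socket_mouth, either way round below 0.07 rad and z of seal_mid in the frame of socket_mouth between -0.032 and -0.028 m and angle between each of packer_mid, grip_ring_mid's own z axis and vertical below 0.07 rad and z of packer_mid in the frame of socket_mouth between -0.018 and -0.014 m and z of grip_ring_mid in the frame of socket_mouth between 0.008 and 0.012 m); the robot touches nothing.
It fails at once if the nut, the small split ring or the pipe offcut is moved by more than 30 mm or knocked over (distance of any of nut_mid, small_ring_mid, offcut_mid from where it was at the start of the episode above 0.03 m or angle between any of nut_mid, small_ring_mid, offcut_mid's own z axis and vertical above 0.5 rad).
It fails at once if the spanner or the shears are moved by more than 30 mm (distance of any of spanner_mid, shears_mid from where it was at the start of the episode above 0.03 m).
It also fails if it takes over 61 s, if anything falls off the work surface, if the arm or the gripper's body presses on something with over 40 N, if the wrist force passes 120 N, or if a joint passes its speed limit or range.

## Working session

There is one attempt and no reset: what is moved stays moved. The work goes in short steps, Python scripts to look and compute and a shell command to move; the robot and the scene stay as the last step left them, time stands still between calls to the robot, and variables do not carry over. Pictures are saved under pics/ and viewed, at most 10 in all, crops included, and the job is handed in when it is done.

```bash
mkdir -p pics
python3 - <<'E'
from bench import arm
import cv2
for n in ("scene","top"):
    p=arm.camera_params(n); print(n,p)
    cv2.imwrite(f"pics/{n}0.png",arm.get_image(n)[:,:,::-1])
print(arm.camera_params("wrist")); print(arm.read_state())
E
```

```text
scene {'K': array([[502.06240432,   0.        , 323.04761835],
       [  0.        , 502.06240432, 242.07347123],
       [  0.        ,   0.        ,   1.        ]]), 'position': array([1392.16063429, -251.96013394,  752.60001829]), 'orientation': array([ 0.70559531,  0.54039478, -0.27287063, -0.36830742])}
top {'K': array([[512.14940688,   0.        , 326.35292221],
       [  0.        , 512.14940688, 241.52279461],
       [  0.        ,   0.        ,   1.        ]]), 'position': array([ 440.98228777,    3.18588967, 1128.16483792]), 'orientation': array([-0.6967041 ,  0.7157978 , -0.0355778 ,  0.03116288])}
{'K': array([[371.64829954,   0.        , 322.0501216 ],
       [  0.        , 371.64829954, 235.79641003],
       [  0.        ,   0.        ,   1.        ]]), 'position': array([265.35657409, 569.38387744, 374.85023511]), 'orientation': array([-0.57890334,  0.80273522,  0.11548824, -0.08455508])}
{'clock': 0.1, 'joints': array([ 1.50860082e+00,  3.85467540e-01,  6.75288251e-03, -4.30639003e-04,
       -1.19398924e+00, -2.58599700e-01]), 'joint_vel': array([-0.0015085 , -0.00067693,  0.00447465,  0.00319708, -0.00115516,
       -0.0003457 ]), 'joint_efforts': array([-9.18336918e-04, -3.93322742e+01,  1.88928294e+01,  4.19789806e+00,
       -2.62334732e-03,  2.60027285e-06]), 'position': array([196.89627025, 592.62399088, 230.33517023]), 'ee_rot': array([ 9.87150704e-01, -1.59789041e-01, -1.05660225e-04,  9.68814512e-04]), 'contact_force': array([-0.66219445, -0.66586178, -0.10641975]), 'wrist_torque': array([-0.03095757, -0.05453549, -0.01557158]), 'grasp_force': 0.0, 'gripper_width': 85.40233118675862}
```

View pics/top0.png

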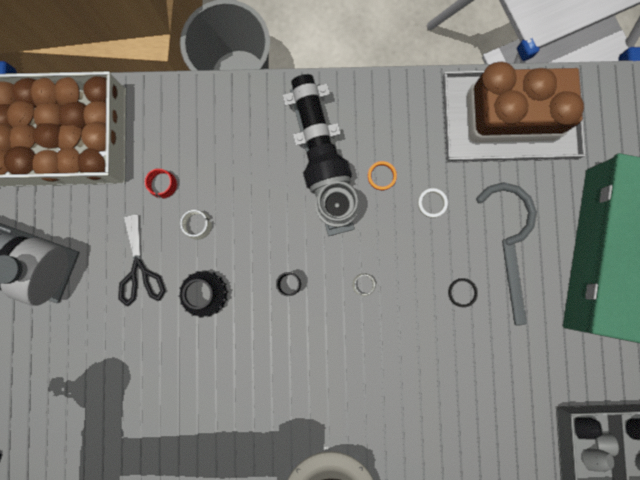

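View pics/scene0.png

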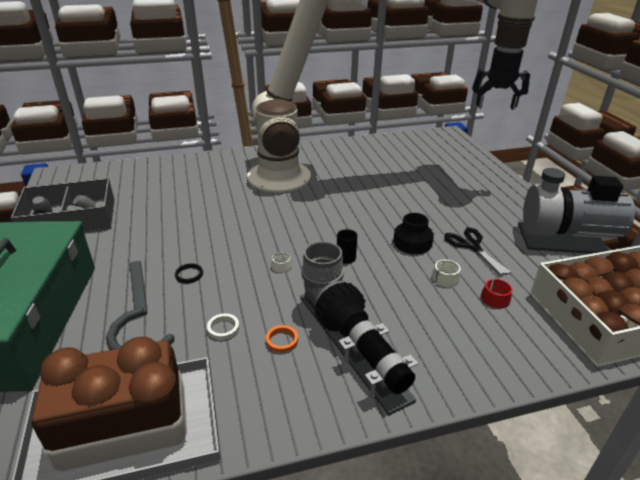

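```bash
cat > h.py <<'E'
import numpy as np, cv2
from bench import arm
from scipy.spatial.transform import Rotation as R
def cast(p,px,z,fish=False):
    K=p["K"]; d=(np.atleast_2d(px)-[K[0,2],K[1,2]])/K[0,0]
    if fish:
        r=np.linalg.norm(d,axis=1,keepdims=True)+1e-9
        v=np.hstack([d/r*np.sin(r),np.cos(r)])
    else: v=np.hstack([d,np.ones((len(d),1))])
    v=R.from_quat(p["orientation"]).apply(v); t=(z-p["position"][2])/v[:,2]
    return p["position"]+v*t[:,None]
def masks(im):
    hsv=cv2.cvtColor(im,cv2.COLOR_RGB2HSV)
    return {"white":cv2.inRange(hsv,(0,0,180),(180,60,255)),"black":cv2.inRange(hsv,(0,0,0),(180,255,55))}
def rings(name,im,p,kind,z,dmin,dmax):
    """outer contours -> (centre, diameter) on the plane z"""
    cs,_=cv2.findContours(masks(im)[kind],cv2.RETR_EXTERNAL,cv2.CHAIN_APPROX_NONE); out=[]
    for c in cs:
        if len(c)<25: continue
        w=cast(p,c[:,0,:].astype(float),z,name=="wrist")[:,:2].astype(np.float32)
        (x,y),(a,b),_=cv2.fitEllipse(w.reshape(-1,1,2))
        if dmin<a<=b<dmax: out.append((round(x,1),round(y,1),round(a,1),round(b,1),c[:,0].mean(0).round()))
    return out
E
python3 - <<'E'
from h import *
im=cv2.imread("pics/top0.png")[:,:,::-1].copy(); p=arm.camera_params("top")
print("black",rings("top",im,p,"black",8,40,120))
print("white",rings("top",im,p,"white",12,35,120))
for n,px,z in(("socket",(337,203),150),("grip",(195,223),30),("packer",(433,203),12),("seal",(463,292),8)): print(n,cast(p,px,z))
E
```

```text
black [(134.1, -549.8, 44.8, 60.4, array([587., 428.])), (428.3, -298.4, 57.7, 58.8, array([462., 292.])), (461.1, 104.3, 61.8, 99.5, array([298., 285.])), (455.8, 70.0, 49.5, 65.8, array([281., 284.])), (440.9, 265.2, 95.1, 101.0, array([204., 293.])), (462.3, 400.9, 84.2, 91.0, array([137., 283.])), (669.4, -613.8, 47.6, 99.7, array([598., 179.])), (726.7, -5.3, 105.2, 108.8, array([324., 163.])), (843.7, 23.1, 57.9, 77.4, array([310., 111.])), (1013.9, 259.0, 87.3, 118.8, array([204.,  47.]))]
white [(595.6, 286.0, 54.9, 55.4, array([192., 223.])), (627.7, -242.5, 62.4, 63.1, array([433., 202.]))]
socket [[607.72584716 -26.80049752 150.        ]]
grip [[592.62286715 277.23363783  30.        ]]
packer [[ 625.65223637 -242.87241952   12.        ]]
seal [[ 428.51145901 -299.97777854    8.        ]]
```

```bash
python3 -m handwheel '[{"x":0.185,"y":-0.165},{"x":0.185,"y":-0.165},{"x":0.185,"y":-0.165},{"x":0.185,"y":-0.165},{"x":0.185,"y":-0.165},{"x":0.185,"y":-0.165},{"x":0.185,"y":-0.165},{"x":0.185,"y":-0.165}]' -
python3 -m handwheel '[{"x":0.1,"y":-0.07},{"x":0.07,"y":-0.07},{},{},{},{},{},{}]' -
python3 - <<'E'
from h import *
s=arm.read_state();p=arm.camera_params("wrist");im=arm.get_image("wrist");cv2.imwrite("pics/w1.png",im[:,:,::-1])
print(s["position"],p["position"],rings("wrist",im,p,"white",36,40,80),rings("wrist",im,p,"white",12,40,80))
E
```

```text
[196.89627025 592.62399088 230.33517023] [265.35657409 569.38387744 374.85023511] [(147.0, 919.6, 46.9, 58.3, array([ 86., 331.]))] [(-257.2, 422.0, 41.0, 51.1, array([512., 441.])), (138.6, 944.4, 50.2, 62.4, array([ 86., 331.]))]invalid input at $[0]: expected keys x, y, z, ax, ay, az
invalid input at $[0]: expected keys x, y, z, ax, ay, az
```

View pics/w1.png

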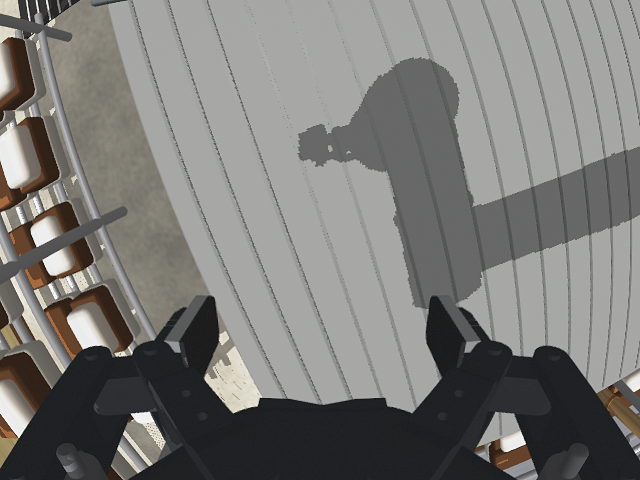

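The arm had not moved: the rows need all six keys. The picture shows the fingertips at about (205,310) and (440,310), with bare bench between them.

```bash
python3 -m handwheel '[{"x":0.185,"y":-0.165,"z":0,"ax":0,"ay":0,"az":0},{"x":0.185,"y":-0.165,"z":0,"ax":0,"ay":0,"az":0},{"x":0.185,"y":-0.165,"z":0,"ax":0,"ay":0,"az":0},{"x":0.185,"y":-0.165,"z":0,"ax":0,"ay":0,"az":0},{"x":0.185,"y":-0.165,"z":0,"ax":0,"ay":0,"az":0},{"x":0.185,"y":-0.165,"z":0,"ax":0,"ay":0,"az":0},{"x":0.185,"y":-0.165,"z":0,"ax":0,"ay":0,"az":0},{"x":0.185,"y":-0.165,"z":0,"ax":0,"ay":0,"az":0}]' -
python3 -m handwheel '[{"x":0.1,"y":-0.07,"z":0,"ax":0,"ay":0,"az":0},{"x":0.07,"y":-0.07,"z":0,"ax":0,"ay":0,"az":0},{"x":0,"y":0,"z":0,"ax":0,"ay":0,"az":0},{"x":0,"y":0,"z":0,"ax":0,"ay":0,"az":0},{"x":0,"y":0,"z":0,"ax":0,"ay":0,"az":0},{"x":0,"y":0,"z":0,"ax":0,"ay":0,"az":0},{"x":0,"y":0,"z":0,"ax":0,"ay":0,"az":0},{"x":0,"y":0,"z":0,"ax":0,"ay":0,"az":0}]' -
python3 - <<'E'
from h import *
s=arm.read_state();p=arm.camera_params("wrist");im=arm.get_image("wrist");cv2.imwrite("pics/w2.png",im[:,:,::-1])
print(s["position"],p["position"],rings("wrist",im,p,"white",36,40,80),rings("wrist",im,p,"white",12,40,80))
E
```

```text
clock: 0.95
position: [494.1, 327.5, 231.2]
ee_rot: [0.987, -0.16, -0.0, 0.0]
contact_force: [0.2, 1.2, 0.5]
gripper_width: 85.2
grasp_force: 0.0
clock: 1.75
position: [526.7, 301.6, 231.4]
ee_rot: [0.987, -0.159, 0.0, -0.0]
contact_force: [0.4, 0.1, 0.6]
gripper_width: 85.6
grasp_force: 0.0
[526.65793761 301.6199435  231.42964681] [595.05242906 278.15943593 375.94662111] [(222.2, 746.9, 41.0, 58.8, array([123., 468.]))] [(195.9, 780.0, 43.9, 62.9, array([123., 468.]))]
```

View pics/w2.png

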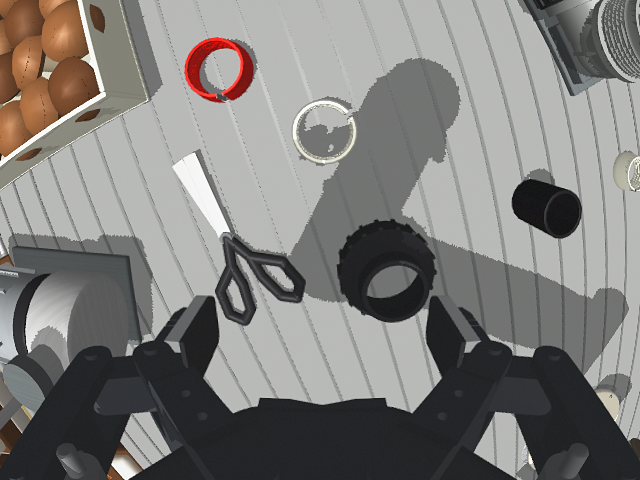

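The red ring is at (220,70), the wanted grip ring at (325,131) with its slit on the upper right at about (352,120), the nut at (388,270) and the shears at (250,250). I'll measure the grip ring and go on to the socket.

```bash
sed -i 's/(0,0,180),(180,60,255)/(0,0,205),(180,60,255)/; s/if len(c)<25: continue/if len(c)<25: continue\n        c=cv2.convexHull(c)/' h.py
sed -i 's/(x,y),(a,b),_=cv2.fitEllipse(w.reshape(-1,1,2))/if len(c)<6: continue\n        (x,y),(a,b),_=cv2.fitEllipse(w.reshape(-1,1,2))/' h.py
cat > look.py <<'E'
import sys
from h import *
n=sys.argv[1]; s=arm.read_state();p=arm.camera_params("wrist");im=arm.get_image("wrist");cv2.imwrite(f"pics/{n}.png",im[:,:,::-1])
print(s["position"].round(1),p["position"].round(1))
for k in("white","black"): print(k,rings("wrist",im,p,k,float(sys.argv[2]),45,80))
E
python3 - <<'E'
from h import *
p=arm.camera_params("wrist");im=cv2.imread("pics/w2.png")[:,:,::-1].copy()
print(rings("wrist",im,p,"white",12,40,80),cast(p,(352,119),36,True))
E
python3 -m handwheel '[{"x":0.01,"y":-0.245,"z":0,"ax":0,"ay":0,"az":0},{"x":0.01,"y":-0.245,"z":0,"ax":0,"ay":0,"az":0},{"x":0.01,"y":-0.245,"z":0,"ax":0,"ay":0,"az":0},{"x":0.01,"y":-0.245,"z":0,"ax":0,"ay":0,"az":0},{"x":0.01,"y":-0.245,"z":0,"ax":0,"ay":0,"az":0},{"x":0.01,"y":-0.245,"z":0,"ax":0,"ay":0,"az":0},{"x":0.01,"y":-0.06,"z":0,"ax":0,"ay":0,"az":0},{"x":0,"y":0,"z":0,"ax":0,"ay":0,"az":0}]' -
python3 look.py w3 150
```

```text
[(194.6, 781.3, 44.6, 65.2, array([123., 469.])), (592.5, 277.0, 60.7, 61.1, array([324., 129.]))] [[595.56164284 249.4678781   36.        ]]
clock: 2.6
position: [541.1, -6.6, 231.4]
ee_rot: [0.987, -0.161, 0.0, -0.0]
contact_force: [-0.1, 0.2, 0.7]
gripper_width: 85.4
grasp_force: 0.0
[541.1  -6.6 231.4] [609.4 -30.3 376. ]
white []
black []
```

View pics/w3.png

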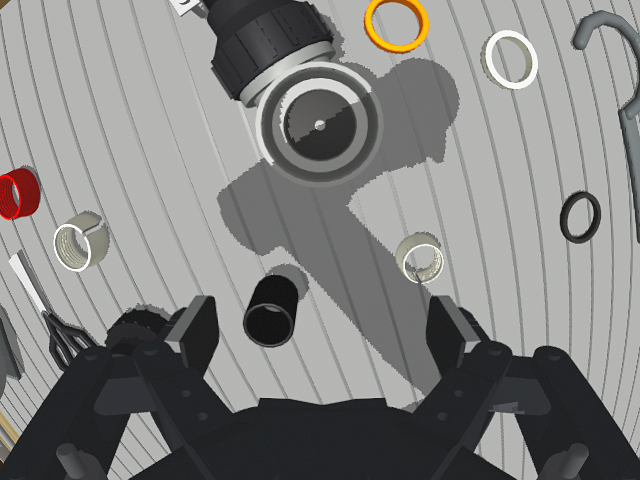

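The socket is seen from above at about (320,124), with the dark pipe bore inside; the packer is at (510,60), the seal at (580,217), the small ring at (419,257) and the offcut at (270,315).

```bash
cat > sock.py <<'E'
from h import *
from scipy.optimize import least_squares
def circ(im,p,z,r0,c,tol=4,it=6):
    e=cv2.Canny(cv2.GaussianBlur(cv2.cvtColor(im,cv2.COLOR_RGB2GRAY),(3,3),0),40,100)
    v,u=np.nonzero(e); w=cast(p,np.c_[u,v].astype(float),z,True)[:,:2]; c=np.array([*c,r0],float)
    for k in range(it):
        d=np.linalg.norm(w-c[:2],axis=1); q=w[abs(d-c[2])<max(1.2,tol-k)]
        c=least_squares(lambda s:np.linalg.norm(q-s[:2],axis=1)-s[2],c,loss="soft_l1").x
    return c.round(1),len(q)
if __name__=="__main__":
    p=arm.camera_params("wrist"); im=cv2.imread("pics/w3.png")[:,:,::-1].copy()
    for z,r in((150,40.5),(150,35.25),(146,33.25),(114,25.5)): print(z,r,circ(im,p,z,r,(608,-27)))
    print(rings("wrist",im,p,"white",8,50,80),rings("wrist",im,p,"black",6,50,80))
    print(cast(p,(580,217),6,True),cast(p,(510,60),8,True))
E
python3 sock.py
```

```text
150 40.5 (array([607. , -28.4,  41. ]), 230)
150 35.25 (array([608.9, -25.9,  32.6]), 192)
146 33.25 (array([609.2, -27.1,  32.4]), 246)
114 25.5 (array([607.1, -27.9,  28. ]), 139)
[(590.3, 305.8, 62.1, 62.2, array([ 71., 248.])), (625.8, -30.6, 69.8, 78.9, array([317.,  93.])), (628.4, -248.1, 65.7, 66.0, array([513.,  61.]))] [(424.9, -305.9, 53.0, 54.2, array([588., 223.])), (429.1, -300.0, 62.5, 65.2, array([569., 216.])), (613.9, -27.9, 67.3, 68.2, array([318., 135.]))]
[[ 428.66065636 -301.23793669    6.        ]] [[ 627.52050242 -244.78025774    8.        ]]
```

```bash
python3 -m handwheel '[{"x":-0.08,"y":-0.21,"z":-0.1,"ax":0,"ay":0,"az":0},{"x":-0.08,"y":-0.21,"z":-0.1,"ax":0,"ay":0,"az":0},{"x":-0.08,"y":-0.21,"z":-0.1,"ax":0,"ay":0,"az":0},{"x":-0.08,"y":-0.21,"z":-0.1,"ax":0,"ay":0,"az":0},{"x":-0.08,"y":-0.21,"z":-0.1,"ax":0,"ay":0,"az":0},{"x":-0.08,"y":-0.21,"z":-0.1,"ax":0,"ay":0,"az":0},{"x":-0.08,"y":-0.208,"z":-0.1,"ax":0,"ay":0,"az":0},{"x":0,"y":0,"z":-0.2,"ax":0,"ay":0,"az":0}]' -
python3 -m handwheel '[{"x":0,"y":0,"z":-0.1,"ax":0,"ay":0,"az":0},{"x":0,"y":0,"z":0,"ax":0,"ay":0,"az":0},{"x":0,"y":0,"z":0,"ax":0,"ay":0,"az":0},{"x":0,"y":0,"z":0,"ax":0,"ay":0,"az":0},{"x":0,"y":0,"z":0,"ax":0,"ay":0,"az":0},{"x":0,"y":0,"z":0,"ax":0,"ay":0,"az":0},{"x":0,"y":0,"z":0,"ax":0,"ay":0,"az":0},{"x":0,"y":0,"z":0,"ax":0,"ay":0,"az":0}]' -
python3 look.py w4 6
```

```text
clock: 3.45
position: [430.7, -301.8, 52.5]
ee_rot: [0.987, -0.161, 0.003, 0.001]
contact_force: [1.0, -0.6, -0.7]
gripper_width: 85.3
grasp_force: 0.0
clock: 4.25
position: [429.2, -298.5, 31.7]
ee_rot: [0.987, -0.16, 0.0, 0.0]
contact_force: [0.2, -0.0, 0.2]
gripper_width: 85.2
grasp_force: 0.0
[ 429.2 -298.5   31.7] [ 497.5 -322.   176.3]
white []
black [(429.2, -302.9, 60.1, 64.2, array([331., 266.]))]
```

View pics/w4.png

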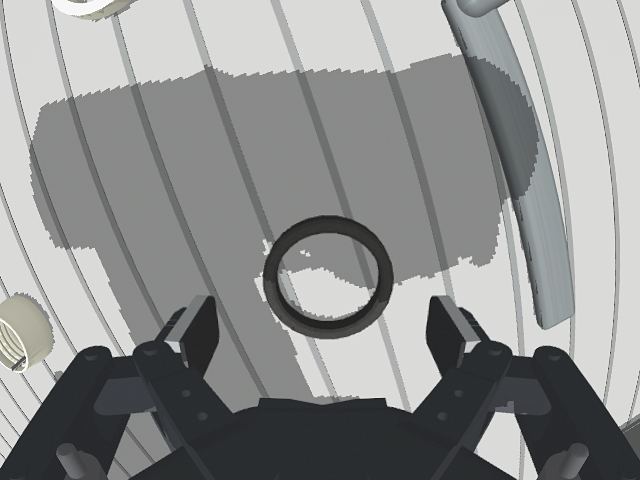

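The seal lies at (328,277), 129 px wide, nearly centred between the fingers. I'll lower and grip it.

```bash
python3 -m handwheel '[{"x":0,"y":-0.0125,"z":-0.08,"ax":0,"ay":0,"az":0},{"x":0,"y":0,"z":-0.08,"ax":0,"ay":0,"az":0},{"x":0,"y":0,"z":0,"ax":0,"ay":0,"az":0},{"x":0,"y":0,"z":0,"ax":0,"ay":0,"az":0},{"x":0,"y":0,"z":0,"ax":0,"ay":0,"az":0},{"x":0,"y":0,"z":0,"ax":0,"ay":0,"az":0},{"x":0,"y":0,"z":0,"ax":0,"ay":0,"az":0},{"x":0,"y":0,"z":0,"ax":0,"ay":0,"az":0}]' -
python3 -m handwheel '[{"x":0,"y":0,"z":0,"ax":0,"ay":0,"az":0},{"x":0,"y":0,"z":0,"ax":0,"ay":0,"az":0},{"x":0,"y":0,"z":0,"ax":0,"ay":0,"az":0},{"x":0,"y":0,"z":0,"ax":0,"ay":0,"az":0},{"x":0,"y":0,"z":0,"ax":0,"ay":0,"az":0},{"x":0,"y":0,"z":0,"ax":0,"ay":0,"az":0},{"x":0,"y":0,"z":0,"ax":0,"ay":0,"az":0},{"x":0,"y":0,"z":0,"ax":0,"ay":0,"az":0}]' 0.3
```

```text
clock: 5.1
position: [429.3, -301.1, -0.3]
ee_rot: [0.987, -0.16, 0.0, 0.0]
contact_force: [-0.3, 0.4, -0.6]
gripper_width: 85.3
grasp_force: 0.0
clock: 5.9
position: [429.1, -301.0, 0.4]
ee_rot: [0.987, -0.159, 0.0, 0.0]
contact_force: [-1.7, 1.3, 8.0]
gripper_width: 60.3
grasp_force: 62.6
```

```bash
python3 -m handwheel '[{"x":0,"y":0,"z":0.2,"ax":0,"ay":0,"az":0},{"x":0,"y":0,"z":0.25,"ax":0,"ay":0,"az":0},{"x":0.12,"y":0.18,"z":0.1,"ax":0,"ay":0,"az":0},{"x":0.12,"y":0.18,"z":0.1,"ax":0,"ay":0,"az":0},{"x":0.12,"y":0.18,"z":0.1,"ax":0,"ay":0,"az":0},{"x":0.12,"y":0.18,"z":0.1,"ax":0,"ay":0,"az":0},{"x":0.12,"y":0.18,"z":0.1,"ax":0,"ay":0,"az":0},{"x":0.12,"y":0.18,"z":0.1,"ax":0,"ay":0,"az":0}]' -
python3 -m handwheel '[{"x":0.1,"y":0.18,"z":0,"ax":0,"ay":0,"az":0},{"x":0.07,"y":0.105,"z":0,"ax":0,"ay":0,"az":0},{"x":0,"y":0,"z":0,"ax":0,"ay":0,"az":0},{"x":0,"y":0,"z":0,"ax":0,"ay":0,"az":0},{"x":0,"y":0,"z":0,"ax":0,"ay":0,"az":0},{"x":0,"y":0,"z":0,"ax":0,"ay":0,"az":0},{"x":0,"y":0,"z":0,"ax":0,"ay":0,"az":0},{"x":0,"y":0,"z":0,"ax":0,"ay":0,"az":0}]' -
python3 look.py w5 200
python3 - <<'E'
from h import *
w=cv2.imread("pics/w5.png")[200:440,150:490]
s=arm.get_image("scene")[:,:,::-1][120:290,240:440]
cv2.imwrite("pics/c5.png",np.hstack([cv2.resize(w,(480,339)),cv2.resize(s,(320,339))]))
E
```

```text
clock: 6.7
position: [573.4, -83.3, 210.2]
ee_rot: [0.987, -0.16, -0.0, -0.0]
contact_force: [0.9, -0.9, -0.6]
gripper_width: 59.9
grasp_force: 65.2
clock: 7.5
position: [606.8, -28.6, 209.5]
ee_rot: [0.987, -0.16, 0.0, -0.0]
contact_force: [-0.1, -0.2, -0.1]
gripper_width: 59.9
grasp_force: 65.2
[606.8 -28.6 209.5] [675.2 -52.2 354. ]
white [(599.0, -26.0, 52.2, 53.2, array([305., 322.])), (717.6, -67.2, 56.8, 77.8, array([335.,  41.]))]
black [(687.8, -29.1, 55.4, 79.5, array([249., 106.]))]
```

View pics/c5.png

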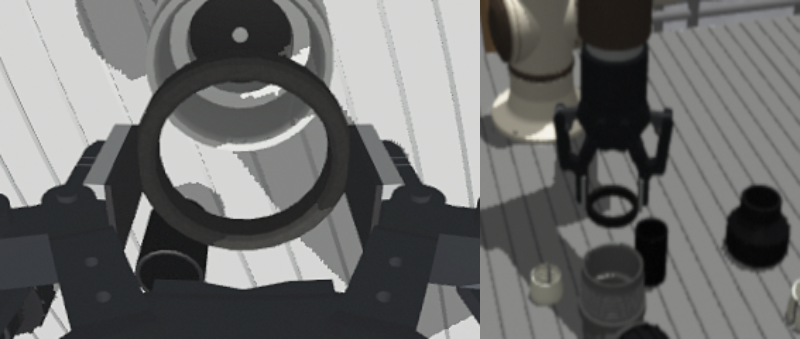

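The seal is held level between the pads, at about (323,308) in the full picture. It sits near the fingertips, and the socket is visible behind it.

Run:
```python
from sock import *
p=arm.camera_params("wrist"); im=cv2.imread("pics/w5.png")[:,:,::-1].copy()
print(cast(p,(323,308),215,True), cast(p,[(248,308),(398,308),(323,240),(323,377)],215,True))
for z,r in((221,25.5),(221,32),(215,25.5),(215,32)): print(z,r,circ(im,p,z,r,(607,-29)))
```

```text
[[606.26759558 -29.36832632 215.        ]] [[615.90469007   1.03705886 215.        ]
 [595.72491827 -59.51013781 215.        ]
 [634.59540463 -38.76984859 215.        ]
 [571.29859067 -17.77349107 215.        ]]
221 25.5 (array([605.8, -28.8,  25.4]), 313)
221 32 (array([607. , -29.2,  32.5]), 444)
215 25.5 (array([605.9, -29.1,  23.9]), 380)
215 32 (array([608.9, -27.1,  32.6]), 299)
```

```bash
python3 -m handwheel '[{"x":0.004,"y":0.004,"z":-0.15,"ax":0,"ay":0,"az":0},{"x":0,"y":0,"z":-0.1,"ax":0,"ay":0,"az":0},{"x":0,"y":0,"z":-0.04,"ax":0,"ay":0,"az":0},{"x":0,"y":0,"z":-0.02,"ax":0,"ay":0,"az":0},{"x":0,"y":0,"z":0,"ax":0,"ay":0,"az":0},{"x":0,"y":0,"z":0,"ax":0,"ay":0,"az":0},{"x":0,"y":0,"z":0,"ax":0,"ay":0,"az":0},{"x":0,"y":0,"z":0,"ax":0,"ay":0,"az":0}]' -
```

```text
clock: 8.4
position: [608.4, -27.5, 149.0]
ee_rot: [0.987, -0.159, 0.001, 0.0]
contact_force: [-2.0, -0.3, 5.5]
gripper_width: 59.9
grasp_force: 65.8
```

```bash
python3 -m handwheel '[{"x":0,"y":0,"z":-0.005,"ax":0,"ay":0,"az":0},{"x":0,"y":0,"z":0,"ax":0,"ay":0,"az":0},{"x":0,"y":0,"z":-0.005,"ax":0,"ay":0,"az":0},{"x":0,"y":0,"z":0,"ax":0,"ay":0,"az":0},{"x":0,"y":0,"z":0,"ax":0,"ay":0,"az":0},{"x":0,"y":0,"z":0,"ax":0,"ay":0,"az":0},{"x":0,"y":0,"z":0,"ax":0,"ay":0,"az":0},{"x":0,"y":0,"z":0,"ax":0,"ay":0,"az":0}]' -
```

```text
clock: 9.2
position: [608.8, -27.6, 148.0]
ee_rot: [0.987, -0.159, 0.002, 0.0]
contact_force: [-2.4, -0.6, 10.3]
gripper_width: 59.9
grasp_force: 66.3
```

```bash
python3 -m handwheel '[{"x":-0.006,"y":0,"z":0.004,"ax":0,"ay":0,"az":0},{"x":0,"y":0,"z":0,"ax":0,"ay":0,"az":0},{"x":0,"y":0,"z":0,"ax":0,"ay":0,"az":0},{"x":0,"y":0,"z":0,"ax":0,"ay":0,"az":0},{"x":0,"y":0,"z":0,"ax":0,"ay":0,"az":0},{"x":0,"y":0,"z":0,"ax":0,"ay":0,"az":0},{"x":0,"y":0,"z":0,"ax":0,"ay":0,"az":0},{"x":0,"y":0,"z":0,"ax":0,"ay":0,"az":0}]' -
python3 -m handwheel '[{"x":0,"y":0,"z":0,"ax":0,"ay":0,"az":0},{"x":0,"y":0,"z":0,"ax":0,"ay":0,"az":0},{"x":0,"y":0,"z":0,"ax":0,"ay":0,"az":0},{"x":0,"y":0,"z":0,"ax":0,"ay":0,"az":0},{"x":0,"y":0,"z":0,"ax":0,"ay":0,"az":0},{"x":0,"y":0,"z":0,"ax":0,"ay":0,"az":0},{"x":0,"y":0,"z":0,"ax":0,"ay":0,"az":0},{"x":0,"y":0,"z":0,"ax":0,"ay":0,"az":0}]' 0.8
python3 look.py w6 120
python3 - <<'E'
from h import *
w=cv2.imread("pics/w6.png")
s=arm.get_image("top")[:,:,::-1][140:260,280:390]
cv2.imwrite("pics/c6.png",np.hstack([cv2.resize(w,(480,360)),cv2.resize(s,(320,360))]))
E
```

```text
clock: 10.0
position: [608.5, -27.5, 148.7]
ee_rot: [0.987, -0.159, 0.003, -0.0]
contact_force: [-1.1, -1.2, 7.8]
gripper_width: 60.3
grasp_force: 66.0
clock: 10.8
position: [606.7, -27.2, 146.1]
ee_rot: [0.987, -0.16, 0.0, 0.0]
contact_force: [-0.8, 0.2, 0.6]
gripper_width: 76.7
grasp_force: 0.0
[606.7 -27.2 146.1] [675.  -50.7 290.6]
white [(716.1, -78.9, 61.7, 79.7, array([324.,  44.]))]
black [(600.5, -25.2, 70.0, 76.2, array([320., 288.]))]
```

View pics/c6.png

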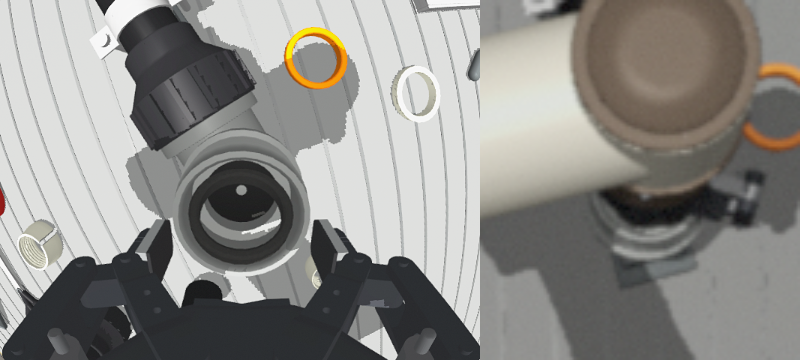

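The seal has dropped into the socket and shows as a dark ring at (322,283) in the full picture. I'll check its depth from its apparent size.

Run:
```python
from sock import *
p=arm.camera_params("wrist"); im=cv2.imread("pics/w6.png")[:,:,::-1].copy()
for z,r in((150,40.5),(126,32.5),(126,25.5),(140,25.5),(140,32.5)): print(z,r,circ(im,p,z,r,(607,-28),3))
g=cv2.cvtColor(im,cv2.COLOR_RGB2GRAY); 
cv2.imwrite("pics/c7.png",cv2.resize(im[190:380,220:430,::-1],None,fx=3,fy=3,interpolation=cv2.INTER_CUBIC))
```

```text
150 40.5 (array([605.7, -28.1,  40.4]), 518)
126 32.5 (array([606.4, -27.7,  35.1]), 307)
126 25.5 (array([604.5, -26.6,  25.7]), 224)
140 25.5 (array([609.9, -28.4,  23.4]), 223)
140 32.5 (array([607.9, -27.7,  31.7]), 421)
```

View pics/c7.png

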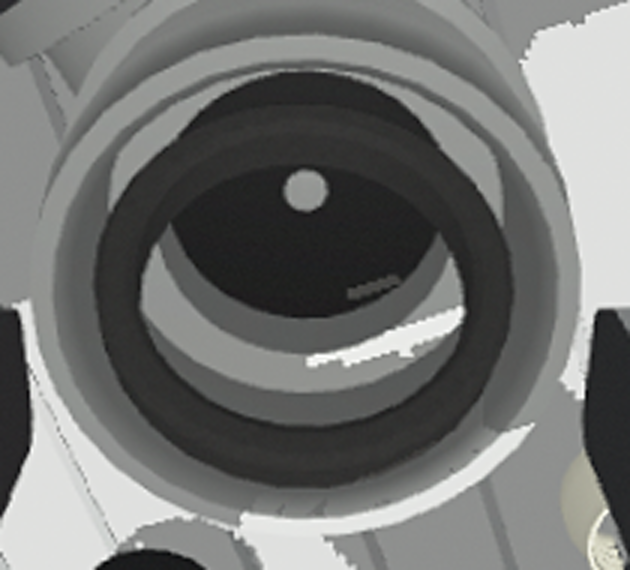

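The seal is hanging cocked near the mouth, because the seat is visible below it. I'll push it home with the fingers set to about 28 mm opening, which fits inside the bore.

```bash
python3 -m handwheel '[{"x":0,"y":-0.004,"z":0.2,"ax":0,"ay":0,"az":0},{"x":0,"y":0,"z":0,"ax":0,"ay":0,"az":0},{"x":0,"y":0,"z":0,"ax":0,"ay":0,"az":0},{"x":0,"y":0,"z":0,"ax":0,"ay":0,"az":0},{"x":0,"y":0,"z":0,"ax":0,"ay":0,"az":0},{"x":0,"y":0,"z":0,"ax":0,"ay":0,"az":0},{"x":0,"y":0,"z":0,"ax":0,"ay":0,"az":0},{"x":0,"y":0,"z":0,"ax":0,"ay":0,"az":0}]' -0.34
python3 -m handwheel '[{"x":0,"y":0,"z":-0.06,"ax":0,"ay":0,"az":0},{"x":0,"y":0,"z":-0.06,"ax":0,"ay":0,"az":0},{"x":0,"y":0,"z":-0.06,"ax":0,"ay":0,"az":0},{"x":0,"y":0,"z":-0.015,"ax":0,"ay":0,"az":0},{"x":0,"y":0,"z":0,"ax":0,"ay":0,"az":0},{"x":0,"y":0,"z":0,"ax":0,"ay":0,"az":0},{"x":0,"y":0,"z":0,"ax":0,"ay":0,"az":0},{"x":0,"y":0,"z":0,"ax":0,"ay":0,"az":0}]' -
```

```text
clock: 11.7
position: [606.6, -28.0, 185.8]
ee_rot: [0.987, -0.16, -0.0, 0.0]
contact_force: [0.2, 0.7, -0.3]
gripper_width: 28.0
grasp_force: 0.0
clock: 12.5
position: [606.6, -28.0, 147.2]
ee_rot: [0.987, -0.16, 0.0, -0.0]
contact_force: [1.2, 0.8, 0.8]
gripper_width: 28.2
grasp_force: 0.0
```

```bash
python3 -m handwheel '[{"x":0,"y":0,"z":-0.015,"ax":0,"ay":0,"az":0},{"x":0,"y":0,"z":0,"ax":0,"ay":0,"az":0},{"x":0,"y":0,"z":-0.015,"ax":0,"ay":0,"az":0},{"x":0,"y":0,"z":0,"ax":0,"ay":0,"az":0},{"x":0,"y":0,"z":0,"ax":0,"ay":0,"az":0},{"x":0,"y":0,"z":0,"ax":0,"ay":0,"az":0},{"x":0,"y":0,"z":0,"ax":0,"ay":0,"az":0},{"x":0,"y":0,"z":0,"ax":0,"ay":0,"az":0}]' -
```

```text
clock: 13.3
position: [608.5, -28.3, 143.2]
ee_rot: [0.987, -0.159, 0.003, -0.0]
contact_force: [0.8, -2.2, 6.1]
gripper_width: 28.4
grasp_force: 2.8
```

```bash
python3 -m handwheel '[{"x":0,"y":0,"z":-0.01,"ax":0,"ay":0,"az":0},{"x":0,"y":0,"z":0,"ax":0,"ay":0,"az":0},{"x":0,"y":0,"z":-0.01,"ax":0,"ay":0,"az":0},{"x":0,"y":0,"z":0,"ax":0,"ay":0,"az":0},{"x":0,"y":0,"z":-0.01,"ax":0,"ay":0,"az":0},{"x":0,"y":0,"z":0,"ax":0,"ay":0,"az":0},{"x":0,"y":0,"z":0,"ax":0,"ay":0,"az":0},{"x":0,"y":0,"z":0,"ax":0,"ay":0,"az":0}]' -
```

```text
clock: 14.1
position: [610.1, -28.6, 138.7]
ee_rot: [0.987, -0.159, 0.005, -0.0]
contact_force: [2.3, -2.0, 10.3]
gripper_width: 28.0
grasp_force: 4.4
```

```bash
python3 -m handwheel '[{"x":0,"y":0,"z":0.125,"ax":0,"ay":0,"az":0},{"x":-0.0425,"y":0.014,"z":0,"ax":0,"ay":0,"az":0},{"x":0,"y":0,"z":0,"ax":0,"ay":0,"az":0},{"x":0,"y":0,"z":0,"ax":0,"ay":0,"az":0},{"x":0,"y":0,"z":-0.04,"ax":0,"ay":0,"az":0},{"x":0,"y":0,"z":-0.02,"ax":0,"ay":0,"az":0},{"x":0,"y":0,"z":0,"ax":0,"ay":0,"az":0},{"x":0,"y":0,"z":0,"ax":0,"ay":0,"az":0}]' -0.53
```

```text
clock: 14.9
position: [600.3, -25.4, 149.3]
ee_rot: [0.987, -0.159, 0.002, -0.0]
contact_force: [0.8, -1.5, 6.2]
gripper_width: 20.4
grasp_force: 3.1
```

```bash
python3 -m handwheel '[{"x":0,"y":0,"z":-0.015,"ax":0,"ay":0,"az":0},{"x":0,"y":0,"z":0,"ax":0,"ay":0,"az":0},{"x":0,"y":0,"z":-0.015,"ax":0,"ay":0,"az":0},{"x":0,"y":0,"z":0,"ax":0,"ay":0,"az":0},{"x":0,"y":0,"z":-0.01,"ax":0,"ay":0,"az":0},{"x":0,"y":0,"z":0,"ax":0,"ay":0,"az":0},{"x":0,"y":0,"z":0,"ax":0,"ay":0,"az":0},{"x":0,"y":0,"z":0,"ax":0,"ay":0,"az":0}]' -
```

```text
clock: 15.7
position: [603.9, -25.7, 145.7]
ee_rot: [0.987, -0.158, 0.007, -0.0]
contact_force: [1.4, -1.2, 17.5]
gripper_width: 19.9
grasp_force: 7.9
```

```bash
python3 -m handwheel '[{"x":0,"y":0,"z":0.2,"ax":0,"ay":0,"az":0},{"x":-0.15,"y":0.08,"z":0.1,"ax":0,"ay":0,"az":0},{"x":-0.15,"y":0.05,"z":0,"ax":0,"ay":0,"az":0},{"x":0,"y":0,"z":0,"ax":0,"ay":0,"az":0},{"x":0,"y":0,"z":0,"ax":0,"ay":0,"az":0},{"x":0,"y":0,"z":0,"ax":0,"ay":0,"az":0},{"x":0,"y":0,"z":0,"ax":0,"ay":0,"az":0},{"x":0,"y":0,"z":0,"ax":0,"ay":0,"az":0}]' 1
python3 look.py w8 120
python3 - <<'E'
from h import *
p=arm.camera_params("wrist");w=cv2.imread("pics/w8.png")
for u in range(50,200,5):
    if cast(p,(320,u),150,True)[0,0]<607: break
print("row",u)
v0=max(0,u-75); s=arm.get_image("scene")[:,:,::-1][230:320,280:370]
cv2.imwrite("pics/c8.png",np.hstack([cv2.resize(w[v0:v0+150,230:410],(480,400),interpolation=cv2.INTER_CUBIC),cv2.resize(s,(320,400),interpolation=cv2.INTER_CUBIC)]))
E
```

```text
clock: 16.5
position: [538.6, 0.6, 199.4]
ee_rot: [0.987, -0.16, -0.001, 0.0]
contact_force: [1.5, -0.0, 0.8]
gripper_width: 85.4
grasp_force: 0.0
[538.6   0.6 199.4] [607.1 -22.9 343.8]
white []
black [(606.3, -28.0, 55.4, 69.5, array([327., 130.]))]
row 130
```

View pics/c8.png

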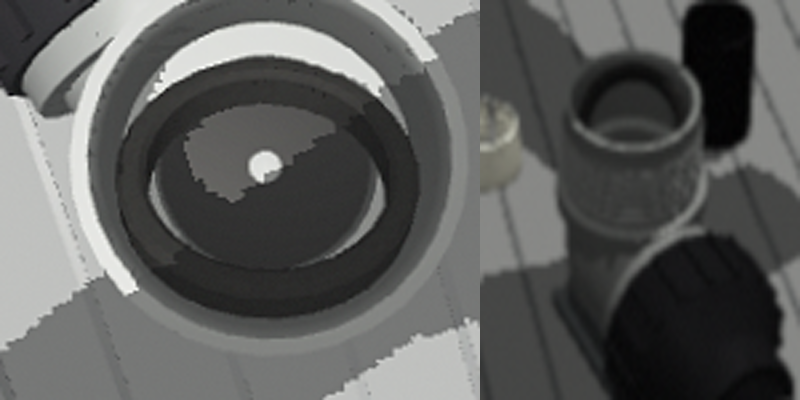

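The seal leans: its side towards the robot is high near the mouth, and its far side is low. I'll push on the high edge with the fingers shut.

```bash
python3 -m handwheel '[{"x":0.128,"y":-0.0575,"z":0,"ax":0,"ay":0,"az":0},{"x":0.128,"y":-0.0575,"z":0,"ax":0,"ay":0,"az":0},{"x":0,"y":0,"z":0,"ax":0,"ay":0,"az":0},{"x":0,"y":0,"z":0,"ax":0,"ay":0,"az":0},{"x":0,"y":0,"z":-0.12,"ax":0,"ay":0,"az":0},{"x":0,"y":0,"z":-0.1,"ax":0,"ay":0,"az":0},{"x":0,"y":0,"z":0,"ax":0,"ay":0,"az":0},{"x":0,"y":0,"z":0,"ax":0,"ay":0,"az":0}]' -1
```

```text
clock: 17.4
position: [589.1, -22.1, 156.6]
ee_rot: [0.987, -0.159, -0.0, 0.0]
contact_force: [-0.1, -0.7, 0.6]
gripper_width: -0.5
grasp_force: 0.0
```

```bash
python3 -m handwheel '[{"x":0,"y":0,"z":-0.015,"ax":0,"ay":0,"az":0},{"x":0,"y":0,"z":0,"ax":0,"ay":0,"az":0},{"x":0,"y":0,"z":-0.015,"ax":0,"ay":0,"az":0},{"x":0,"y":0,"z":0,"ax":0,"ay":0,"az":0},{"x":0,"y":0,"z":-0.015,"ax":0,"ay":0,"az":0},{"x":0,"y":0,"z":0,"ax":0,"ay":0,"az":0},{"x":0,"y":0,"z":0,"ax":0,"ay":0,"az":0},{"x":0,"y":0,"z":0,"ax":0,"ay":0,"az":0}]' -
```

```text
clock: 18.2
position: [590.0, -22.1, 151.0]
ee_rot: [0.987, -0.159, 0.002, -0.0]
contact_force: [-5.3, 2.0, 13.7]
gripper_width: -0.1
grasp_force: 7.1
```

```bash
python3 -m handwheel '[{"x":0,"y":0,"z":0.05,"ax":0,"ay":0,"az":0},{"x":0.014,"y":-0.0047,"z":0,"ax":0,"ay":0,"az":0},{"x":0,"y":0,"z":-0.025,"ax":0,"ay":0,"az":0},{"x":0,"y":0,"z":-0.025,"ax":0,"ay":0,"az":0},{"x":0,"y":0,"z":-0.01,"ax":0,"ay":0,"az":0},{"x":0,"y":0,"z":0,"ax":0,"ay":0,"az":0},{"x":0,"y":0,"z":0,"ax":0,"ay":0,"az":0},{"x":0,"y":0,"z":0,"ax":0,"ay":0,"az":0}]' -
```

```text
clock: 19.0
position: [592.9, -23.1, 150.0]
ee_rot: [0.987, -0.159, 0.002, 0.0]
contact_force: [-8.7, 3.4, 24.0]
gripper_width: -0.2
grasp_force: 12.2
```

```bash
python3 -m handwheel '[{"x":0,"y":0,"z":-0.02,"ax":0,"ay":0,"az":0},{"x":0,"y":0,"z":0,"ax":0,"ay":0,"az":0},{"x":0,"y":0,"z":-0.02,"ax":0,"ay":0,"az":0},{"x":0,"y":0,"z":0,"ax":0,"ay":0,"az":0},{"x":0,"y":0,"z":0,"ax":0,"ay":0,"az":0},{"x":0,"y":0,"z":0,"ax":0,"ay":0,"az":0},{"x":0,"y":0,"z":0,"ax":0,"ay":0,"az":0},{"x":0,"y":0,"z":0,"ax":0,"ay":0,"az":0}]' -
```

```text
clock: 19.8
position: [592.3, -23.1, 147.5]
ee_rot: [0.987, -0.158, 0.002, 0.001]
contact_force: [-20.5, 6.1, 49.1]
gripper_width: 0.3
grasp_force: 24.4
```

Run:
```python
from h import *
# camera pose at w8: same orientation as now, known position
p=dict(arm.camera_params("wrist")); q=arm.camera_params("wrist")
st=arm.read_state(); print(R.from_quat(st["ee_rot"]).as_matrix()[:,2])
p["position"]=np.array([607.1,-22.9,343.8]); p["orientation"]=np.array([-0.57890334,0.80273522,0.11548824,-0.08455508])
t=np.array([.949,-.316]); c=np.array([606.8,-28])
for name,px in(("far outer",(329,76.4)),("far inner",(329,55+.375*85)),("near outer",(329,174)),("near inner",(329,55+.375*268)),("left",(274,129)),("right",(387,124)),("sock near out",(329,55+.375*352)),("sock near in",(329,55+.375*336))):
    print(name,[(z,((cast(p,px,z,True)[0,:2]-c)@t).round(1),((cast(p,px,z,True)[0,:2]-c)@[.316,.949]).round(1)) for z in(114,126,138,150)])
```

```text
[ 0.00396375 -0.0023133  -0.99998947]
far outer [(114, np.float64(31.5), np.float64(0.3)), (126, np.float64(29.8), np.float64(0.5)), (138, np.float64(28.0), np.float64(0.8)), (150, np.float64(26.3), np.float64(1.0))]
far inner [(114, np.float64(24.9), np.float64(0.3)), (126, np.float64(23.5), np.float64(0.5)), (138, np.float64(22.1), np.float64(0.8)), (150, np.float64(20.8), np.float64(1.0))]
near outer [(114, np.float64(-29.3), np.float64(0.1)), (126, np.float64(-27.8), np.float64(0.4)), (138, np.float64(-26.3), np.float64(0.6)), (150, np.float64(-24.9), np.float64(0.9))]
near inner [(114, np.float64(-17.7), np.float64(0.2)), (126, np.float64(-16.9), np.float64(0.4)), (138, np.float64(-16.0), np.float64(0.7)), (150, np.float64(-15.1), np.float64(0.9))]
left [(114, np.float64(-1.0), np.float64(33.9)), (126, np.float64(-1.0), np.float64(32.4)), (138, np.float64(-1.0), np.float64(30.9)), (150, np.float64(-1.0), np.float64(29.4))]
right [(114, np.float64(2.5), np.float64(-35.5)), (126, np.float64(2.3), np.float64(-33.4)), (138, np.float64(2.1), np.float64(-31.3)), (150, np.float64(1.9), np.float64(-29.2))]
sock near out [(114, np.float64(-37.5), np.float64(0.1)), (126, np.float64(-35.6), np.float64(0.4)), (138, np.float64(-33.7), np.float64(0.6)), (150, np.float64(-31.8), np.float64(0.9))]
sock near in [(114, np.float64(-33.7), np.float64(0.1)), (126, np.float64(-32.0), np.float64(0.4)), (138, np.float64(-30.3), np.float64(0.6)), (150, np.float64(-28.6), np.float64(0.9))]
```

Run:
```python
from sock import *
p=dict(arm.camera_params("wrist"))
p["position"]=np.array([607.1,-22.9,343.8]); p["orientation"]=np.array([-0.57890334,0.80273522,0.11548824,-0.08455508])
im=cv2.imread("pics/w8.png")[:,:,::-1].copy()
for c in((607,-28),(612,-30),(615,-31)): print(circ(im,p,150,40.5,c,6), circ(im,p,150,35,c,4))
b=cv2.inRange(cv2.cvtColor(im,cv2.COLOR_RGB2GRAY),0,70)
roi=im[50:210,230:420]; print(roi[:,98].mean(1).astype(int))
```

```text
(array([607.5, -29.9,  40.8]), 270) (array([606.9, -26.5,  33.5]), 194)
(array([615.1, -29.2,  37.3]), 425) (array([613. , -30.1,  35.4]), 499)
(array([618. , -28.2,  38. ]), 261) (array([613. , -30.1,  35.4]), 499)
[109 100  91  84  85  84  84  83  83  82  83  80  74 163 226 221 220 220
 219 220 220 220 220 221 226 188  91  52  55  56  58  64  65  64  59  52
  52  50  51  53  53  52  50  48  85  88  87  88  89  87  89  89  89  89
  89  90  90  90  90  91  86 136 227 220 220 221 222 223 224 225 227 229
 227 154  44  49  52  52  51  52  51  50  51  49  51  49  50  49  49  49
  48  50  50  48  48  49  47  48  48  47  47  47  46  46  48  40  35  40
  40  40  41  41  42  42  42  42  40  36  37  37  36  35  35  35  65  78
  77  78  81  86  88  93 121 130 131 130 129 130 125 117 118 119 118 119
 118 117 118 118 119 118 118 118 118 117 118 119 118 119 118 118]
```

Run:
```python
from sock import *
q=np.array([-0.57890334,0.80273522,0.11548824,-0.08455508])
for f,pos in(("w3",[609.4,-30.3,376.]),("w6",[675,-50.7,290.6]),("w8",[607.1,-22.9,343.8])):
    p=dict(arm.camera_params("wrist"));p["position"]=np.array(pos);p["orientation"]=q
    im=cv2.imread(f"pics/{f}.png")[:,:,::-1].copy()
    for r in(35.25,40.5): print(f,r,circ(im,p,150,r,(613,-30),3))
import sock
p=arm.camera_params("top"); im=cv2.imread("pics/top0.png")[:,:,::-1].copy()
g=cv2.resize(im,None,fx=1,fy=1)
e=cv2.Canny(cv2.cvtColor(im,cv2.COLOR_RGB2GRAY),40,100); v,u=np.nonzero(e)
w=cast(p,np.c_[u,v].astype(float),150)[:,:2]
for cx in range(598,622,3): print(cx,[ (int((abs(np.linalg.norm(w-[cx,cy],axis=1)-40.5)<1).sum()),int((abs(np.linalg.norm(w-[cx,cy],axis=1)-35.25)<1).sum())) for cy in(-33,-30,-27,-24)])
```

```text
w3 35.25 (array([612.8, -30. ,  35.3]), 427)
w3 40.5 (array([612.8, -29.9,  38.7]), 232)
w6 35.25 (array([611.8, -29.6,  35.4]), 682)
w6 40.5 (array([611.9, -29.7,  39. ]), 620)
w8 35.25 (array([613. , -30.1,  35.4]), 499)
w8 40.5 (array([613.1, -30. ,  38.8]), 266)
598 [(37, 32), (40, 42), (42, 40), (51, 48)]
601 [(43, 41), (32, 28), (31, 36), (28, 32)]
604 [(25, 33), (54, 60), (55, 55), (47, 67)]
607 [(39, 39), (49, 38), (50, 31), (55, 35)]
610 [(52, 32), (28, 53), (60, 70), (29, 32)]
613 [(32, 36), (25, 40), (40, 44), (49, 43)]
616 [(36, 38), (31, 37), (52, 35), (34, 36)]
619 [(27, 31), (36, 43), (31, 45), (49, 48)]
```

The earlier socket fit was wrong. The concentric edges in all three pictures put it at (612.8,-30), 6 mm farther out, so the last pushes landed on the rim. I'll push again inside the bore.

```bash
python3 -m handwheel '[{"x":0,"y":0,"z":0.08,"ax":0,"ay":0,"az":0},{"x":0.018,"y":-0.007,"z":0,"ax":0,"ay":0,"az":0},{"x":0,"y":0,"z":0,"ax":0,"ay":0,"az":0},{"x":0,"y":0,"z":-0.03,"ax":0,"ay":0,"az":0},{"x":0,"y":0,"z":-0.03,"ax":0,"ay":0,"az":0},{"x":0,"y":0,"z":-0.02,"ax":0,"ay":0,"az":0},{"x":0,"y":0,"z":0,"ax":0,"ay":0,"az":0},{"x":0,"y":0,"z":0,"ax":0,"ay":0,"az":0}]' -
```

```text
clock: 20.6
position: [597.8, -24.8, 136.6]
ee_rot: [0.987, -0.16, 0.002, -0.0]
contact_force: [5.6, -2.1, 2.5]
gripper_width: 0.0
grasp_force: 2.5
```

```bash
python3 -m handwheel '[{"x":0,"y":0,"z":-0.02,"ax":0,"ay":0,"az":0},{"x":0,"y":0,"z":0,"ax":0,"ay":0,"az":0},{"x":0,"y":0,"z":-0.02,"ax":0,"ay":0,"az":0},{"x":0,"y":0,"z":0,"ax":0,"ay":0,"az":0},{"x":0,"y":0,"z":0,"ax":0,"ay":0,"az":0},{"x":0,"y":0,"z":0,"ax":0,"ay":0,"az":0},{"x":0,"y":0,"z":0,"ax":0,"ay":0,"az":0},{"x":0,"y":0,"z":0,"ax":0,"ay":0,"az":0}]' -
```

```text
clock: 21.4
position: [597.7, -24.6, 128.5]
ee_rot: [0.987, -0.159, 0.002, -0.0]
contact_force: [5.6, -1.1, 1.8]
gripper_width: -0.2
grasp_force: 3.2
```

```bash
python3 -m handwheel '[{"x":0,"y":0,"z":-0.015,"ax":0,"ay":0,"az":0},{"x":0,"y":0,"z":0,"ax":0,"ay":0,"az":0},{"x":0,"y":0,"z":-0.01,"ax":0,"ay":0,"az":0},{"x":0,"y":0,"z":0,"ax":0,"ay":0,"az":0},{"x":0,"y":0,"z":0,"ax":0,"ay":0,"az":0},{"x":0,"y":0,"z":0,"ax":0,"ay":0,"az":0},{"x":0,"y":0,"z":0,"ax":0,"ay":0,"az":0},{"x":0,"y":0,"z":0,"ax":0,"ay":0,"az":0}]' -
```

```text
clock: 22.2
position: [597.7, -24.6, 123.8]
ee_rot: [0.987, -0.159, 0.002, -0.0]
contact_force: [6.9, -2.0, 2.6]
gripper_width: -0.2
grasp_force: 3.0
```

```bash
python3 -m handwheel '[{"x":0.008,"y":0,"z":0.2,"ax":0,"ay":0,"az":0},{"x":-0.13,"y":0.045,"z":0.2,"ax":0,"ay":0,"az":0},{"x":-0.13,"y":0.045,"z":0,"ax":0,"ay":0,"az":0},{"x":0,"y":0,"z":0,"ax":0,"ay":0,"az":0},{"x":0,"y":0,"z":0,"ax":0,"ay":0,"az":0},{"x":0,"y":0,"z":0,"ax":0,"ay":0,"az":0},{"x":0,"y":0,"z":0,"ax":0,"ay":0,"az":0},{"x":0,"y":0,"z":0,"ax":0,"ay":0,"az":0}]' 1
python3 look.py w9 120
python3 - <<'E'
from sock import *
p=arm.camera_params("wrist"); im=cv2.imread("pics/w9.png")[:,:,::-1].copy()
print(circ(im,p,150,35.25,(612.8,-30),3),circ(im,p,126,32,(612.8,-30),3),circ(im,p,126,25.5,(612.8,-30),3))
cv2.imwrite("pics/c9.png",cv2.resize(im[50:210,230:420,::-1],None,fx=3,fy=3,interpolation=cv2.INTER_CUBIC))
E
```

```text
clock: 23.0
position: [545.4, -6.7, 203.1]
ee_rot: [0.987, -0.16, -0.001, 0.0]
contact_force: [0.3, -0.1, 0.1]
gripper_width: 85.8
grasp_force: 0.0
[545.4  -6.7 203.1] [614.1 -30.2 347.5]
white []
black [(617.3, -30.3, 53.1, 68.8, array([324., 123.]))]
(array([612.9, -29.7,  35.4]), 490) (array([613.1, -29.6,  31.8]), 289) (array([613.6, -29.8,  24.8]), 174)
```

View pics/c9.png

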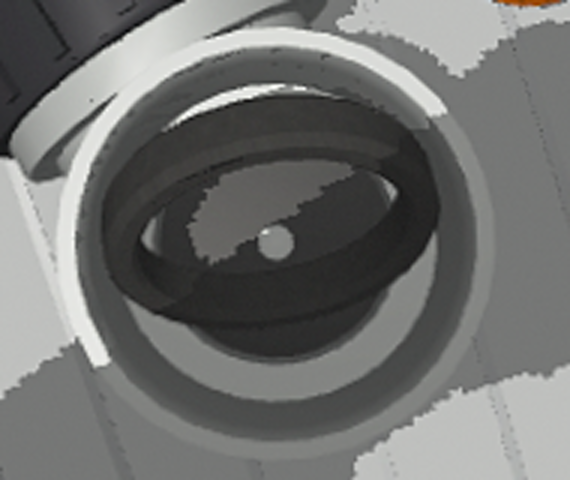

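The seal now stands steeply tilted in the bore. I have already viewed 11 pictures, one over the limit of 10, so from here I'll work from numbers only. First I'll read coarse brightness grids to find which side is high.

Run:
```python
from sock import *
g=cv2.cvtColor(arm.get_image("scene"),cv2.COLOR_RGB2GRAY); p=arm.camera_params("scene")
Rm=R.from_quat(p["orientation"]).as_matrix()
def pr(X):
    c=Rm.T@(np.array(X)-p["position"]); return (p["K"]@c/c[2])[:2].round(1)
for n,X in(("mouth",(612.8,-30,150)),("far rim +x",(646,-41,150)),("near rim",(579.5,-19,150)),("left",(623,1.5,150)),("right",(602,-61.5,150)),("seat",(612.8,-30,114))): print(n,pr(X))
u,v=pr((612.8,-30,150)).astype(int)
for r in range(v-16,v+18): print(r,' '.join(f"{x:3d}" for x in g[r,u-24:u+25:2]))
w=cv2.cvtColor(cv2.imread("pics/w9.png"),cv2.COLOR_BGR2GRAY)
for c in(304,316,328,340): print(c,w[60:170,c].tolist())
```

```text
mouth [322.  252.6]
far rim +x [321.1 263.2]
near rim [322.9 242.5]
left [338.5 253.2]
right [305.5 251.8]
seat [321.8 266.7]
236  72  95 132 114 125 136 135 135 135 135 134 105 129 136 135 136 135 135 133  81  11   5   4   4   5
237  70  75 122 119 121 135 136 135 135 135 134 105 122 135 135 135 135 135 135  91  10   5   5   3   5
238  71  71 106 123 114 136 135 135 136 135 136 117 113 136 135 135 135 136 136  98   7   7   7   7   5
239  69  70  92 120 111 134 136 137 136 135 134 124 101 132 135 135 136 135 135  98   6   5   9   9   8
240  71  70  73  93 104 129 136 135 134 133 130 118  92 120 127 133 134 136 135  97   3   4   7   8  11
241  70  71  71  74  83 121 136 133 124 113 105  91  80  92 101 113 124 134 134  96   4   4   5   5  11
242  70  70  70  71  66 104 133 117  96  75  67  63  62  63  66  75  95 113 129  95   5   4   4   4   6
243  71  71  70  72  68  80 114  82  63  54  51  51  52  50  52  54  63  77 107  90   6   5   6   5   6
244  70  70  71  70  69  66  79  57  48  46  45  45  46  45  47  48  49  59  75  72   9   4   4   5   5
245  71  70  70  70  70  67  56  48  4
[... 3716 characters left out ...]
92, 91, 91, 93, 93, 92, 93, 94, 96, 94, 96, 90, 47, 51, 51, 51, 52, 50, 48, 46, 47, 47, 50, 47, 48, 48, 49, 49, 40, 40, 42, 43, 42, 43, 43, 44, 44, 41, 44, 45, 43, 42, 43, 42, 43, 36, 35, 40, 45, 46, 44, 45, 44, 45, 44, 44, 42, 44, 59, 73]
340 [114, 148, 225, 221, 220, 220, 222, 207, 129, 117, 111, 102, 93, 87, 87, 87, 88, 87, 87, 87, 66, 106, 76, 51, 56, 57, 55, 57, 55, 53, 53, 55, 56, 55, 62, 63, 64, 63, 64, 54, 52, 51, 49, 55, 90, 88, 86, 87, 87, 89, 86, 50, 50, 53, 53, 52, 53, 52, 52, 53, 50, 51, 50, 51, 53, 52, 51, 51, 51, 50, 49, 50, 51, 51, 41, 40, 42, 43, 41, 40, 40, 41, 41, 39, 42, 42, 42, 43, 44, 44, 44, 43, 38, 34, 39, 46, 46, 46, 46, 44, 44, 44, 45, 49, 63, 72, 82, 131, 133, 132]
```

Run:
```python
import cv2
g=cv2.cvtColor(cv2.imread("pics/scene0.png"),cv2.COLOR_BGR2GRAY)
for r in range(241,264): print(r,' '.join(f"{x:3d}" for x in g[r,298:347:2]))
```

```text
241 131 131 131 130 102 118 131 131 131 129 124 119 110 117 124 130 129 131 131  92   5   2   4   5   9
242 130 131 131 131 113 110 132 129 123 110  98  90  88  89  98 109 118 129 131  93   5   5   3   4   6
243 132 131 132 131 125 107 128 118  96  73  62  58  57  58  60  69  87 114 127  94   5   5   5   5   5
244 131 131 130 131 130 113 113  85  62  51  46  45  44  45  47  50  56  80 108  97  13   4   2   4   3
245 131 131 131 132 131 118  80  58  46  43  43  42  43  43  43  44  46  53  75  96  47   6   4   7   3
246 131 131 131 132 131 107  60  46  42  41  42  42  43  43  43  43  43  45  51  82  83  18   3   8   5
247 131 131 131 131 125  80  49  42  40  42  42  42  42  43  42  45  43  43  44  58  96  49   5   7   6
248 132 131 131 131 111  58  44  41  40  40  41  42  43  42  44  43  44  42  42  47  84  84   9   4   6
249 131 131 132 131  92  48  41  41  40  42  41  42  42  43  42  42  42  43  42  41  60 104  19   6   4
250 131 131 132 130  75  45  42  41  40  42  42  41  42  41  42  42  42  42  42  40  48 109  31   5   5
251 131 131 131 131  65  44  43  41  40  41  41  42  42  43 
[... 591 characters left out ...]
  41  42  55  63  80  84  81  68  65  57  49  44  41  44 101  86  47   7   4
258 110 130 113  47  82  97  52  58  95  97  92  88  82  68  79  66  61  54  43  64 107  59  50   8   5
259 105 129 113  49  54  95  92  98 118 103  71  58  56  56  73  63  65  66  65  89  81  51  54   6   4
260 100 127 113  53  43  63 109 127 105  64  44  43  42  43  46  49  61  77 101  91  49  54  53   5   4
261 105 123 114  56  43  44  74 113 107  67  51  47  46  45  47  57  75  94 103  64  46  63  55   5   4
262 114 118 114  58  47  45  47  74 100  85  84  81  73  75  81  88  88  86  63  45  51  71  55   8   5
263 118 110 115  59  54  46  45  46  56  70  89  95  87  87  92  90  69  49  46  46  61  76  59  33  23
```

The scene grid, compared with the empty-socket picture, shows the near-side edge is still high (about 15 mm towards the robot from the axis, z about 138). The last push slid down behind the ring. I'll push on that edge, drawing back as I go down.

```bash
python3 -m handwheel '[{"x":0.14,"y":-0.049,"z":0,"ax":0,"ay":0,"az":0},{"x":0.14,"y":-0.049,"z":0,"ax":0,"ay":0,"az":0},{"x":0,"y":0,"z":0,"ax":0,"ay":0,"az":0},{"x":0,"y":0,"z":-0.15,"ax":0,"ay":0,"az":0},{"x":0,"y":0,"z":-0.15,"ax":0,"ay":0,"az":0},{"x":0,"y":0,"z":0,"ax":0,"ay":0,"az":0},{"x":0,"y":0,"z":0,"ax":0,"ay":0,"az":0},{"x":0,"y":0,"z":0,"ax":0,"ay":0,"az":0}]' -1
python3 -m handwheel '[{"x":0,"y":0,"z":-0.02,"ax":0,"ay":0,"az":0},{"x":0,"y":0,"z":0,"ax":0,"ay":0,"az":0},{"x":0,"y":0,"z":0,"ax":0,"ay":0,"az":0},{"x":0,"y":0,"z":-0.02,"ax":0,"ay":0,"az":0},{"x":0,"y":0,"z":0,"ax":0,"ay":0,"az":0},{"x":0,"y":0,"z":0,"ax":0,"ay":0,"az":0},{"x":0,"y":0,"z":0,"ax":0,"ay":0,"az":0},{"x":0,"y":0,"z":0,"ax":0,"ay":0,"az":0}]' -
```

```text
clock: 23.9
position: [602.5, -26.0, 146.1]
ee_rot: [0.987, -0.159, 0.002, -0.0]
contact_force: [0.2, 0.3, -0.2]
gripper_width: -0.1
grasp_force: 0.0
clock: 24.7
position: [601.4, -26.1, 136.2]
ee_rot: [0.987, -0.16, 0.0, 0.0]
contact_force: [0.2, 0.0, -0.9]
gripper_width: -0.2
grasp_force: 0.0
```

```bash
python3 -m handwheel '[{"x":0,"y":0,"z":-0.015,"ax":0,"ay":0,"az":0},{"x":0,"y":0,"z":0,"ax":0,"ay":0,"az":0},{"x":-0.01,"y":0.003,"z":-0.01,"ax":0,"ay":0,"az":0},{"x":0,"y":0,"z":0,"ax":0,"ay":0,"az":0},{"x":-0.005,"y":0.002,"z":-0.01,"ax":0,"ay":0,"az":0},{"x":0,"y":0,"z":0,"ax":0,"ay":0,"az":0},{"x":0,"y":0,"z":0,"ax":0,"ay":0,"az":0},{"x":0,"y":0,"z":0,"ax":0,"ay":0,"az":0}]' -
```

```text
clock: 25.5
position: [598.4, -25.1, 129.2]
ee_rot: [0.987, -0.16, 0.0, 0.0]
contact_force: [0.1, 0.4, -0.3]
gripper_width: 0.5
grasp_force: 0.0
```

No contact there, so the reading was inverted: the near side is low and the far side stands proud of the mouth, as the shading bands suggested. I'll push the far side down instead.

```bash
python3 -m handwheel '[{"x":0,"y":0,"z":0.24,"ax":0,"ay":0,"az":0},{"x":0.075,"y":-0.026,"z":0.02,"ax":0,"ay":0,"az":0},{"x":0.075,"y":-0.026,"z":0,"ax":0,"ay":0,"az":0},{"x":0,"y":0,"z":-0.05,"ax":0,"ay":0,"az":0},{"x":0,"y":0,"z":-0.05,"ax":0,"ay":0,"az":0},{"x":0,"y":0,"z":-0.03,"ax":0,"ay":0,"az":0},{"x":0,"y":0,"z":0,"ax":0,"ay":0,"az":0},{"x":0,"y":0,"z":0,"ax":0,"ay":0,"az":0}]' -
```

```text
clock: 26.3
position: [630.7, -36.2, 157.2]
ee_rot: [0.987, -0.159, 0.004, 0.0]
contact_force: [3.2, -2.6, 6.7]
gripper_width: 0.4
grasp_force: 3.3
```

```bash
python3 -m handwheel '[{"x":0,"y":0,"z":-0.025,"ax":0,"ay":0,"az":0},{"x":0,"y":0,"z":0,"ax":0,"ay":0,"az":0},{"x":0,"y":0,"z":-0.025,"ax":0,"ay":0,"az":0},{"x":0,"y":0,"z":0,"ax":0,"ay":0,"az":0},{"x":0,"y":0,"z":0,"ax":0,"ay":0,"az":0},{"x":0,"y":0,"z":0,"ax":0,"ay":0,"az":0},{"x":0,"y":0,"z":0,"ax":0,"ay":0,"az":0},{"x":0,"y":0,"z":0,"ax":0,"ay":0,"az":0}]' -
```

```text
clock: 27.1
position: [635.5, -36.7, 152.2]
ee_rot: [0.987, -0.158, 0.01, -0.0]
contact_force: [6.9, -4.5, 16.3]
gripper_width: -0.0
grasp_force: 8.2
```

```bash
python3 -m handwheel '[{"x":0,"y":0,"z":0.09,"ax":0,"ay":0,"az":0},{"x":-0.03,"y":0.01,"z":0,"ax":0,"ay":0,"az":0},{"x":0,"y":0,"z":0,"ax":0,"ay":0,"az":0},{"x":0,"y":0,"z":-0.04,"ax":0,"ay":0,"az":0},{"x":0,"y":0,"z":-0.03,"ax":0,"ay":0,"az":0},{"x":0,"y":0,"z":-0.02,"ax":0,"ay":0,"az":0},{"x":0,"y":0,"z":-0.02,"ax":0,"ay":0,"az":0},{"x":0,"y":0,"z":0,"ax":0,"ay":0,"az":0}]' -
```

```text
clock: 27.9
position: [621.8, -33.6, 139.8]
ee_rot: [0.987, -0.16, -0.001, 0.0]
contact_force: [-0.5, -0.7, -0.8]
gripper_width: 0.4
grasp_force: 0.2
```

```bash
python3 -m handwheel '[{"x":0,"y":0,"z":-0.02,"ax":0,"ay":0,"az":0},{"x":0,"y":0,"z":0,"ax":0,"ay":0,"az":0},{"x":0,"y":0,"z":-0.02,"ax":0,"ay":0,"az":0},{"x":0,"y":0,"z":0,"ax":0,"ay":0,"az":0},{"x":0,"y":0,"z":0,"ax":0,"ay":0,"az":0},{"x":0,"y":0,"z":0,"ax":0,"ay":0,"az":0}, {"x":0,"y":0,"z":0,"ax":0,"ay":0,"az":0},{"x":0,"y":0,"z":0,"ax":0,"ay":0,"az":0}]' -
```

```text
clock: 28.7
position: [622.4, -33.6, 133.2]
ee_rot: [0.987, -0.16, 0.0, -0.0]
contact_force: [-0.2, 0.0, -0.7]
gripper_width: -0.2
grasp_force: 0.0
```

```bash
python3 -m handwheel '[{"x":0,"y":0,"z":0.22,"ax":0,"ay":0,"az":0},{"x":-0.19,"y":0.067,"z":0.1,"ax":0,"ay":0,"az":0},{"x":-0.195,"y":0.067,"z":0.03,"ax":0,"ay":0,"az":0},{"x":0,"y":0,"z":0,"ax":0,"ay":0,"az":0},{"x":0,"y":0,"z":0,"ax":0,"ay":0,"az":0},{"x":0,"y":0,"z":0,"ax":0,"ay":0,"az":0},{"x":0,"y":0,"z":0,"ax":0,"ay":0,"az":0},{"x":0,"y":0,"z":0,"ax":0,"ay":0,"az":0}]' -
cat > st.py <<'E'
import sys
from sock import *
n=sys.argv[1]; p=arm.camera_params("wrist"); im=arm.get_image("wrist"); cv2.imwrite(f"pics/{n}.png",im[:,:,::-1])
g=cv2.cvtColor(im,cv2.COLOR_RGB2GRAY)
# brightness on the line through the socket axis along tool x (far +) and along closing axis, seen at z=126
Rm=R.from_quat(p["orientation"]).as_matrix()
def px(X):
    c=Rm.T@(np.array(X)-p["position"]); th=np.arctan2(np.hypot(c[0],c[1]),c[2]); return p["K"][:2,2]+p["K"][0,0]*th*c[:2]/np.hypot(c[0],c[1])
t=np.array([.949,-.316]); s=np.array([.316,.949]); c=np.array([612.8,-30.])
for nm,d in(("tool x",t),("closing",s),("diag+",(t+s)/2**.5),("diag-",(t-s)/2**.5)):
    row=[]
    for k in range(-36,37,1):
        u=px([*(c+d*k),126]); row.append(int(g[int(round(u[1])),int(round(u[0]))]))
    print(nm,' '.join(map(str,row[:36])),'|',' '.join(map(str,row[36:])))
for z,r in((150,35.25),(126,32),(126,25.5)): print(z,r,circ(im,p,z,r,c,3))
E
python3 st.py w10
python3 - <<'E'
from h import *
g=cv2.cvtColor(arm.get_image("scene"),cv2.COLOR_RGB2GRAY)
for r in range(241,264): print(r,' '.join(f"{x:3d}" for x in g[r,298:347:3]))
E
```

```text
clock: 29.5
position: [545.9, -7.0, 202.4]
ee_rot: [0.987, -0.16, -0.0, 0.0]
contact_force: [-0.4, 0.2, -0.2]
gripper_width: -0.0
grasp_force: 0.0
tool x 84 83 83 81 89 143 142 141 146 109 45 46 47 48 40 43 41 40 41 43 51 49 50 49 49 53 52 50 51 52 52 53 56 91 143 144 | 146 146 145 129 66 102 102 102 103 103 100 101 100 99 99 100 100 98 99 97 98 95 96 90 137 194 56 64 65 66 66 66 51 51 47 79 89
closing 76 76 77 75 66 43 45 46 44 46 44 34 36 36 52 54 54 55 55 54 53 53 55 54 53 54 55 54 55 54 55 54 52 120 144 145 | 146 145 143 142 49 53 54 55 86 111 110 108 109 111 110 112 115 49 51 54 51 51 51 60 84 147 147 102 48 61 65 65 65 61 67 80 80
diag+ 80 80 80 79 77 144 144 144 136 55 43 45 46 45 40 41 39 41 44 52 50 51 53 52 51 52 53 52 51 55 53 53 52 101 142 144 | 146 146 142 238 142 105 105 105 104 106 106 105 105 104 105 103 103 105 103 105 107 55 55 63 77 147 48 61 66 65 72 68 68 50 50 50 83
diag- 83 82 82 81 88 81 42 45 45 49 44 41 41 41 40 44 50 50 51 51 49 49 51 51 51 51 51 52 54 53 52 53 57 137 142 144 | 146 146 145 99 54 55 56 56 55 56 55 56 55 57 56 57 57 54 54 93 94 63 55 91 162 2
[... 1126 characters left out ...]
  39  40  41  41  41  38  36  36  37  41 112   8   5
255  68  70  55  42  41  41  37  35  32  25  24  24  27  38 117  12   5
256  64  70  49  49  39  34  25  20  18  17  14  15  18  39 108  18   4
257  63  70  45  60  32  19  15  14  14  15  13  14  22  59  89  22   5
258  59  70  45  79  36  14  13  14  14  15  18  22  27  91  63  23   6
259  56  71  48  78  78  22  14  20  21  21  24  24  46  94  52  22   5
260  56  70  53  49 101  61  27  24  24  23  25  30  93  66  57  16   4
261  60  70  55  45  74  98  57  35  29  27  43  75 104  50  64  15   3
262  62  69  58  47  48  92  81  84  65  67  85  94  65  49  73  19   9
263  64  67  60  51  46  51  71  99  84  84  91  63  46  55  79  38  25
```

The ring now lies much flatter, with its far side still a little high. I'll push the far side once more, close to the wall.

```bash
python3 -m handwheel '[{"x":0.21,"y":-0.072,"z":0,"ax":0,"ay":0,"az":0},{"x":0.212,"y":-0.072,"z":0,"ax":0,"ay":0,"az":0},{"x":0,"y":0,"z":-0.12,"ax":0,"ay":0,"az":0},{"x":0,"y":0,"z":-0.12,"ax":0,"ay":0,"az":0},{"x":0,"y":0,"z":-0.03,"ax":0,"ay":0,"az":0},{"x":0,"y":0,"z":-0.02,"ax":0,"ay":0,"az":0},{"x":0,"y":0,"z":-0.02,"ax":0,"ay":0,"az":0},{"x":0,"y":0,"z":0,"ax":0,"ay":0,"az":0}]' -
```

```text
clock: 30.4
position: [630.1, -36.0, 144.3]
ee_rot: [0.987, -0.159, 0.001, 0.001]
contact_force: [-4.2, -0.5, 8.7]
gripper_width: 0.1
grasp_force: 4.7
```

```bash
python3 -m handwheel '[{"x":0,"y":0,"z":-0.02,"ax":0,"ay":0,"az":0},{"x":0,"y":0,"z":0,"ax":0,"ay":0,"az":0},{"x":0,"y":0,"z":-0.02,"ax":0,"ay":0,"az":0},{"x":0,"y":0,"z":0,"ax":0,"ay":0,"az":0},{"x":0,"y":0,"z":0,"ax":0,"ay":0,"az":0},{"x":0,"y":0,"z":0,"ax":0,"ay":0,"az":0}, {"x":0,"y":0,"z":0,"ax":0,"ay":0,"az":0},{"x":0,"y":0,"z":0,"ax":0,"ay":0,"az":0}]' -
```

```text
clock: 31.2
position: [631.0, -36.1, 142.0]
ee_rot: [0.987, -0.158, 0.003, 0.001]
contact_force: [-10.9, 1.4, 27.5]
gripper_width: -0.2
grasp_force: 14.9
```

```bash
python3 -m handwheel '[{"x":-0.01,"y":0.003,"z":-0.02,"ax":0,"ay":0,"az":0},{"x":0,"y":0,"z":0,"ax":0,"ay":0,"az":0},{"x":0,"y":0,"z":-0.02,"ax":0,"ay":0,"az":0},{"x":0,"y":0,"z":0,"ax":0,"ay":0,"az":0},{"x":0,"y":0,"z":0,"ax":0,"ay":0,"az":0},{"x":0,"y":0,"z":0,"ax":0,"ay":0,"az":0}, {"x":0,"y":0,"z":0,"ax":0,"ay":0,"az":0},{"x":0,"y":0,"z":0,"ax":0,"ay":0,"az":0}]' -
```

```text
clock: 32.0
position: [627.5, -35.0, 124.3]
ee_rot: [0.987, -0.16, -0.001, 0.0]
contact_force: [0.4, 0.4, 0.9]
gripper_width: -0.2
grasp_force: 0.5
```

```bash
python3 -m handwheel '[{"x":0,"y":0,"z":0.24,"ax":0,"ay":0,"az":0},{"x":-0.2,"y":0.07,"z":0.12,"ax":0,"ay":0,"az":0},{"x":-0.21,"y":0.07,"z":0.03,"ax":0,"ay":0,"az":0},{"x":0,"y":0,"z":0,"ax":0,"ay":0,"az":0},{"x":0,"y":0,"z":0,"ax":0,"ay":0,"az":0},{"x":0,"y":0,"z":0,"ax":0,"ay":0,"az":0},{"x":0,"y":0,"z":0,"ax":0,"ay":0,"az":0},{"x":0,"y":0,"z":0,"ax":0,"ay":0,"az":0}]' 1
python3 st.py w11
```

```text
clock: 32.8
position: [546.3, -7.2, 202.3]
ee_rot: [0.987, -0.16, -0.001, 0.0]
contact_force: [-0.9, 0.1, -0.0]
gripper_width: 85.5
grasp_force: 0.0
tool x 77 77 76 75 82 79 43 47 43 44 41 37 54 75 43 44 44 45 46 45 46 46 47 45 47 48 47 48 48 48 49 48 45 128 132 134 | 137 136 135 139 75 92 96 94 95 95 94 94 94 93 94 92 92 91 91 91 90 91 89 88 101 147 26 58 69 68 66 54 48 86 85 85 81
closing 71 72 71 72 67 124 61 43 46 46 47 42 33 54 49 49 50 51 50 50 50 52 51 51 52 50 51 51 50 50 52 52 49 112 134 134 | 137 136 133 134 44 49 50 87 105 102 104 102 104 103 102 103 103 103 104 105 109 46 48 54 84 131 76 58 57 68 43 43 39 58 75 73 74
diag+ 74 75 74 72 75 138 34 42 44 43 44 40 32 61 47 45 47 46 46 47 48 48 48 48 47 48 51 49 49 49 48 49 49 109 134 135 | 137 136 135 136 90 96 99 99 98 98 98 98 98 99 98 97 98 96 96 96 97 95 98 66 63 220 154 38 59 66 65 67 63 50 74 70 72
diag- 78 78 76 75 36 42 44 43 46 43 33 78 90 68 43 44 44 46 46 44 46 45 46 47 47 48 46 48 47 48 49 49 49 126 133 135 | 137 135 134 136 46 52 52 51 51 51 52 53 52 53 54 52 51 52 51 55 51 51 60 89 70 37 62 64 67 67 64 60 99 89 91 92 75
150 35.25 (array([612.8, -29.7,  35.4]), 487)
126 32 (array([613.9, -29. ,  31.9]), 446)
126 25.5 (array([613.6, -29.3,  24.3]), 434)
```

The seal now looks flat and home: rim symmetric about the axis, and circles of radius 31.9 and 24.3 at z 126 concentric within about 1 mm. Next the packer.

```bash
python3 -m handwheel '[{"x":0.068,"y":-0.198,"z":0,"ax":0,"ay":0,"az":0},{"x":0.068,"y":-0.198,"z":0,"ax":0,"ay":0,"az":0},{"x":0.068,"y":-0.198,"z":0,"ax":0,"ay":0,"az":0},{"x":0.068,"y":-0.198,"z":-0.1,"ax":0,"ay":0,"az":0},{"x":0.068,"y":-0.198,"z":-0.12,"ax":0,"ay":0,"az":0},{"x":0.068,"y":-0.198,"z":-0.12,"ax":0,"ay":0,"az":0},{"x":0,"y":0,"z":-0.24,"ax":0,"ay":0,"az":0},{"x":0,"y":0,"z":-0.2,"ax":0,"ay":0,"az":0}]' -
python3 -m handwheel '[{"x":0,"y":0,"z":0,"ax":0,"ay":0,"az":0},{"x":0,"y":0,"z":0,"ax":0,"ay":0,"az":0},{"x":0,"y":0,"z":0,"ax":0,"ay":0,"az":0},{"x":0,"y":0,"z":0,"ax":0,"ay":0,"az":0},{"x":0,"y":0,"z":0,"ax":0,"ay":0,"az":0},{"x":0,"y":0,"z":0,"ax":0,"ay":0,"az":0},{"x":0,"y":0,"z":0,"ax":0,"ay":0,"az":0},{"x":0,"y":0,"z":0,"ax":0,"ay":0,"az":0}]' -
python3 - <<'E'
from sock import *
s=arm.read_state();p=arm.camera_params("wrist");im=arm.get_image("wrist");cv2.imwrite("pics/w12.png",im[:,:,::-1])
print(s["position"].round(1))
for c in((627,-244),(630,-247),(625,-241)): print(circ(im,p,16,25.5,c,4),circ(im,p,16,32,c,4))
hsv=cv2.cvtColor(im,cv2.COLOR_RGB2HSV);print(rings("wrist",im,p,"white",10,45,90))
a=np.array([cast(p,(u,v),16,True)[0,:2] for v in (200,300) for u in(250,330)]);print(a.round())
E
```

```text
clock: 33.65
position: [627.0, -246.4, 44.2]
ee_rot: [0.987, -0.161, -0.001, -0.0]
contact_force: [-0.6, -0.5, 0.1]
gripper_width: 85.6
grasp_force: 0.0
clock: 34.45
position: [627.4, -244.5, 47.4]
ee_rot: [0.987, -0.16, 0.0, 0.0]
contact_force: [0.2, -0.1, 0.2]
gripper_width: 85.3
grasp_force: 0.0
[ 627.4 -244.5   47.4]
(array([ 627.2, -244.2,   25.5]), 352) (array([ 626.8, -243.9,   32.2]), 447)
(array([ 627.2, -244.2,   25.5]), 352) (array([ 626.8, -243.9,   32.2]), 447)
(array([ 627.2, -244.2,   25.5]), 352) (array([ 626.8, -243.9,   32.2]), 447)
[(624.2, -243.1, 66.3, 66.7, array([323., 269.]))]
[[ 675. -224.]
 [ 662. -261.]
 [ 625. -204.]
 [ 612. -244.]]
```

```bash
python3 -m handwheel '[{"x":-0.001,"y":0.002,"z":-0.12,"ax":0,"ay":0,"az":0},{"x":0,"y":0,"z":-0.07,"ax":0,"ay":0,"az":0},{"x":0,"y":0,"z":0,"ax":0,"ay":0,"az":0},{"x":0,"y":0,"z":0,"ax":0,"ay":0,"az":0},{"x":0,"y":0,"z":0,"ax":0,"ay":0,"az":0},{"x":0,"y":0,"z":0,"ax":0,"ay":0,"az":0},{"x":0,"y":0,"z":0,"ax":0,"ay":0,"az":0},{"x":0,"y":0,"z":0,"ax":0,"ay":0,"az":0}]' -
python3 -m handwheel '[{"x":0,"y":0,"z":0,"ax":0,"ay":0,"az":0},{"x":0,"y":0,"z":0,"ax":0,"ay":0,"az":0},{"x":0,"y":0,"z":0,"ax":0,"ay":0,"az":0},{"x":0,"y":0,"z":0,"ax":0,"ay":0,"az":0},{"x":0,"y":0,"z":0,"ax":0,"ay":0,"az":0},{"x":0,"y":0,"z":0,"ax":0,"ay":0,"az":0},{"x":0,"y":0,"z":0,"ax":0,"ay":0,"az":0},{"x":0,"y":0,"z":0,"ax":0,"ay":0,"az":0}]' 0.3
```

```text
clock: 35.3
position: [627.4, -244.2, 9.6]
ee_rot: [0.987, -0.16, 0.0, -0.0]
contact_force: [0.9, 0.3, 0.1]
gripper_width: 85.7
grasp_force: 0.0
clock: 36.1
position: [627.4, -244.3, 10.6]
ee_rot: [0.987, -0.159, 0.0, 0.0]
contact_force: [-2.0, 1.2, 5.6]
gripper_width: 57.5
grasp_force: 62.5
```

```bash
python3 -m handwheel '[{"x":0,"y":0,"z":0.2,"ax":0,"ay":0,"az":0},{"x":0,"y":0,"z":0.24,"ax":0,"ay":0,"az":0},{"x":-0.0146,"y":0.2,"z":0.11,"ax":0,"ay":0,"az":0},{"x":-0.0146,"y":0.2,"z":0.11,"ax":0,"ay":0,"az":0},{"x":-0.0146,"y":0.2,"z":0.11,"ax":0,"ay":0,"az":0},{"x":-0.0146,"y":0.2,"z":0.11,"ax":0,"ay":0,"az":0},{"x":-0.0146,"y":0.2,"z":0.11,"ax":0,"ay":0,"az":0},{"x":0,"y":0.071,"z":0,"ax":0,"ay":0,"az":0}]' -
python3 -m handwheel '[{"x":0,"y":0,"z":0,"ax":0,"ay":0,"az":0},{"x":0,"y":0,"z":0,"ax":0,"ay":0,"az":0},{"x":0,"y":0,"z":0,"ax":0,"ay":0,"az":0},{"x":0,"y":0,"z":0,"ax":0,"ay":0,"az":0},{"x":0,"y":0,"z":0,"ax":0,"ay":0,"az":0},{"x":0,"y":0,"z":0,"ax":0,"ay":0,"az":0},{"x":0,"y":0,"z":0,"ax":0,"ay":0,"az":0},{"x":0,"y":0,"z":0,"ax":0,"ay":0,"az":0}]' -
python3 - <<'E'
from sock import *
s=arm.read_state();p=arm.camera_params("wrist");im=arm.get_image("wrist");cv2.imwrite("pics/w13.png",im[:,:,::-1])
z=s["position"][2]; print(s["position"].round(1),s["gripper_width"])
for h in(2,6,10): print(h,circ(im,p,z+h,25.5,(612.8,-30),4),circ(im,p,z+h,32,(612.8,-30),4))
for h in (0,6): print(rings("wrist",im,p,"white",z+h,45,90))
E
```

```text
clock: 36.9
position: [614.1, -26.8, 211.2]
ee_rot: [0.987, -0.158, 0.004, -0.001]
contact_force: [1.4, -0.3, 0.5]
gripper_width: 57.0
grasp_force: 63.7
clock: 37.7
position: [612.6, -30.1, 207.1]
ee_rot: [0.987, -0.16, 0.0, -0.0]
contact_force: [-1.5, -0.2, -0.2]
gripper_width: 57.4
grasp_force: 63.7
[612.6 -30.1 207.1] 57.40397984556915
2 (array([610.6, -30.2,  26.1]), 439) (array([610.3, -30.3,  32.9]), 482)
6 (array([612.6, -30.9,  25.4]), 441) (array([612.3, -31. ,  32. ]), 483)
10 (array([614.6, -31.5,  24.6]), 442) (array([614.3, -31.6,  31.1]), 493)
[]
[]
```

The packer is held level: its top circle fits exactly at TCP+6 mm, at (612.4,-31.0). I'll correct by 1 mm and insert.

```bash
python3 -m handwheel '[{"x":0.002,"y":0.005,"z":-0.1,"ax":0,"ay":0,"az":0},{"x":0,"y":0,"z":-0.1,"ax":0,"ay":0,"az":0},{"x":0,"y":0,"z":-0.03,"ax":0,"ay":0,"az":0},{"x":0,"y":0,"z":-0.02,"ax":0,"ay":0,"az":0},{"x":0,"y":0,"z":-0.02,"ax":0,"ay":0,"az":0},{"x":0,"y":0,"z":-0.01,"ax":0,"ay":0,"az":0},{"x":0,"y":0,"z":0,"ax":0,"ay":0,"az":0},{"x":0,"y":0,"z":0,"ax":0,"ay":0,"az":0}]' -
```

```text
clock: 38.55
position: [613.2, -28.9, 151.7]
ee_rot: [0.987, -0.16, 0.0, -0.0]
contact_force: [-0.7, -0.4, 0.1]
gripper_width: 57.1
grasp_force: 63.8
```

```bash
python3 -m handwheel '[{"x":0,"y":0,"z":0,"ax":0,"ay":0,"az":0},{"x":0,"y":0,"z":0,"ax":0,"ay":0,"az":0},{"x":0,"y":0,"z":0,"ax":0,"ay":0,"az":0},{"x":0,"y":0,"z":0,"ax":0,"ay":0,"az":0},{"x":0,"y":0,"z":0,"ax":0,"ay":0,"az":0},{"x":0,"y":0,"z":0.05,"ax":0,"ay":0,"az":0},{"x":0,"y":0,"z":0.1,"ax":0,"ay":0,"az":0},{"x":0,"y":0,"z":0.1,"ax":0,"ay":0,"az":0}]' 0.8
python3 -m handwheel '[{"x":-0.23,"y":0.06,"z":0,"ax":0,"ay":0,"az":0},{"x":-0.1,"y":0.055,"z":0,"ax":0,"ay":0,"az":0},{"x":0,"y":0,"z":0,"ax":0,"ay":0,"az":0},{"x":0,"y":0,"z":0,"ax":0,"ay":0,"az":0},{"x":0,"y":0,"z":0,"ax":0,"ay":0,"az":0},{"x":0,"y":0,"z":0,"ax":0,"ay":0,"az":0},{"x":0,"y":0,"z":0,"ax":0,"ay":0,"az":0},{"x":0,"y":0,"z":0,"ax":0,"ay":0,"az":0}]' -
python3 - <<'E'
from sock import *
p=arm.camera_params("wrist");im=arm.get_image("wrist");cv2.imwrite("pics/w14.png",im[:,:,::-1])
print(circ(im,p,150,35.25,(612.8,-30),3))
for z in(138,142,146,150): print(z,circ(im,p,z,25.5,(612.8,-30),3),circ(im,p,z,32,(612.8,-30),2))
E
```

```text
clock: 39.35
position: [612.9, -29.0, 202.2]
ee_rot: [0.987, -0.16, -0.0, 0.0]
contact_force: [0.4, -0.3, -0.4]
gripper_width: 77.0
grasp_force: 0.0
clock: 40.15
position: [547.2, -6.1, 200.8]
ee_rot: [0.987, -0.16, -0.0, 0.0]
contact_force: [0.0, 0.6, -0.9]
gripper_width: 77.3
grasp_force: 0.0
(array([612.8, -29.7,  35.4]), 492)
138 (array([612.6, -31.4,  24.5]), 397) (array([614.2, -29.9,  32.7]), 431)
142 (array([614.3, -29. ,  24.8]), 399) (array([614.3, -29.9,  32. ]), 431)
146 (array([613.8, -29.9,  24.9]), 393) (array([614.3, -29.9,  31.4]), 431)
150 (array([613.9, -30. ,  24.5]), 363) (array([614.3, -29.9,  30.8]), 431)
```

The packer is home: its 32 mm radius fits at z 142. Now the grip ring. I'll turn the tool -60° on the way so that the pads miss the slit.

```bash
python3 -c "
from bench import arm; print(arm.read_state()['joints'].round(2))"
python3 -m handwheel '[{"x":0.032,"y":0.202,"z":0,"ax":0,"ay":0,"az":-0.095},{"x":0.032,"y":0.202,"z":0,"ax":0,"ay":0,"az":-0.095},{"x":0.032,"y":0.202,"z":0,"ax":0,"ay":0,"az":-0.095},{"x":0.032,"y":0.202,"z":0,"ax":0,"ay":0,"az":-0.095},{"x":0.032,"y":0.202,"z":0,"ax":0,"ay":0,"az":-0.095},{"x":0.032,"y":0.202,"z":0,"ax":0,"ay":0,"az":-0.095},{"x":0.032,"y":0.202,"z":0,"ax":0,"ay":0,"az":-0.095},{"x":0,"y":0,"z":-0.24,"ax":0,"ay":0,"az":0}]' 1
python3 -m handwheel '[{"x":0,"y":0,"z":-0.24,"ax":0,"ay":0,"az":0},{"x":0,"y":0,"z":-0.15,"ax":0,"ay":0,"az":0},{"x":0,"y":0,"z":0,"ax":0,"ay":0,"az":0},{"x":0,"y":0,"z":0,"ax":0,"ay":0,"az":0},{"x":0,"y":0,"z":0,"ax":0,"ay":0,"az":0},{"x":0,"y":0,"z":0,"ax":0,"ay":0,"az":0},{"x":0,"y":0,"z":0,"ax":0,"ay":0,"az":0},{"x":0,"y":0,"z":0,"ax":0,"ay":0,"az":0}]' -
python3 - <<'E'
from sock import *
s=arm.read_state();p=arm.camera_params("wrist");im=arm.get_image("wrist");cv2.imwrite("pics/w15.png",im[:,:,::-1])
print(s["position"].round(1),s["ee_rot"].round(3),s["joints"].round(2))
for c in((592.5,277),(589,280),(595,274)): print(circ(im,p,36,25.5,c,4),circ(im,p,36,29,c,4))
E
```

```text
[ 0.29  0.28 -0.23  0.   -1.06  0.96]
clock: 41.0
position: [596.9, 284.2, 159.3]
ee_rot: [0.777, -0.63, 0.003, -0.008]
contact_force: [0.9, 0.8, 0.3]
gripper_width: 85.5
grasp_force: 0.0
clock: 41.8
position: [592.2, 277.1, 76.3]
ee_rot: [0.776, -0.631, 0.0, -0.001]
contact_force: [0.0, 0.1, -0.3]
gripper_width: 85.8
grasp_force: 0.0
[592.2 277.1  76.3] [ 0.776 -0.631  0.    -0.001] [ 0.68  0.57 -0.11  0.   -0.9  -0.48]
(array([591.8, 276.3,  27.2]), 347) (array([592.3, 277.9,  28.6]), 380)
(array([590.5, 277.3,  27.2]), 371) (array([590.6, 277.6,  27.4]), 369)
(array([593.2, 275.5,  26.6]), 371) (array([594.3, 275.5,  28.2]), 287)
```

```bash
python3 -m handwheel '[{"x":0,"y":0,"z":-0.15,"ax":0,"ay":0,"az":0},{"x":0,"y":0,"z":-0.105,"ax":0,"ay":0,"az":0},{"x":0,"y":0,"z":0,"ax":0,"ay":0,"az":0},{"x":0,"y":0,"z":0,"ax":0,"ay":0,"az":0},{"x":0,"y":0,"z":0,"ax":0,"ay":0,"az":0},{"x":0,"y":0,"z":0,"ax":0,"ay":0,"az":0},{"x":0,"y":0,"z":0,"ax":0,"ay":0,"az":0},{"x":0,"y":0,"z":0,"ax":0,"ay":0,"az":0}]' -
python3 -m handwheel '[{"x":0,"y":0,"z":0,"ax":0,"ay":0,"az":0},{"x":0,"y":0,"z":0,"ax":0,"ay":0,"az":0},{"x":0,"y":0,"z":0,"ax":0,"ay":0,"az":0},{"x":0,"y":0,"z":0,"ax":0,"ay":0,"az":0},{"x":0,"y":0,"z":0,"ax":0,"ay":0,"az":0},{"x":0,"y":0,"z":0,"ax":0,"ay":0,"az":0},{"x":0,"y":0,"z":0,"ax":0,"ay":0,"az":0},{"x":0,"y":0,"z":0,"ax":0,"ay":0,"az":0}]' 0.1
```

```text
clock: 42.65
position: [592.0, 277.0, 24.8]
ee_rot: [0.776, -0.631, 0.0, -0.001]
contact_force: [-0.7, -0.1, -0.1]
gripper_width: 85.5
grasp_force: 0.0
clock: 43.45
position: [592.2, 277.1, 25.2]
ee_rot: [0.776, -0.631, 0.0, -0.001]
contact_force: [-0.9, -0.1, 5.5]
gripper_width: 54.2
grasp_force: 62.8
```

```bash
python3 -m handwheel '[{"x":0,"y":0,"z":0.22,"ax":0,"ay":0,"az":0},{"x":0,"y":0,"z":0.24,"ax":0,"ay":0,"az":0.095},{"x":0,"y":0,"z":0.24,"ax":0,"ay":0,"az":0.095},{"x":0,"y":0,"z":0.24,"ax":0,"ay":0,"az":0.095},{"x":0.013,"y":-0.24,"z":0,"ax":0,"ay":0,"az":0.095},{"x":0.013,"y":-0.24,"z":0,"ax":0,"ay":0,"az":0.095},{"x":0.013,"y":-0.24,"z":0,"ax":0,"ay":0,"az":0.095},{"x":0.013,"y":-0.24,"z":0,"ax":0,"ay":0,"az":0.095}]' -
python3 -m handwheel '[{"x":0.017,"y":-0.24,"z":0,"ax":0,"ay":0,"az":0},{"x":0.017,"y":-0.24,"z":0,"ax":0,"ay":0,"az":0},{"x":0.017,"y":-0.095,"z":0,"ax":0,"ay":0,"az":0},{"x":0,"y":0,"z":0,"ax":0,"ay":0,"az":0},{"x":0,"y":0,"z":0,"ax":0,"ay":0,"az":0},{"x":0,"y":0,"z":0,"ax":0,"ay":0,"az":0},{"x":0,"y":0,"z":0,"ax":0,"ay":0,"az":0},{"x":0,"y":0,"z":0,"ax":0,"ay":0,"az":0}]' -
python3 - <<'E'
from sock import *
s=arm.read_state();p=arm.camera_params("wrist");im=arm.get_image("wrist");cv2.imwrite("pics/w16.png",im[:,:,::-1])
x,y,z=s["position"]; print(s["position"].round(1),s["ee_rot"].round(3),s["gripper_width"])
for h in(9,11,13):
  for r in(29,25.5): print(h,r,[circ(im,p,z+h,r,(612.8+d,-30-d/3),3) for d in(-2,0,2)])
E
```

```text
clock: 44.25
position: [601.5, 84.4, 211.7]
ee_rot: [0.987, -0.158, -0.0, 0.0]
contact_force: [0.4, 0.6, -1.0]
gripper_width: 53.9
grasp_force: 63.4
clock: 45.05
position: [612.3, -27.7, 212.1]
ee_rot: [0.987, -0.161, -0.0, -0.0]
contact_force: [-0.4, 0.3, -0.0]
gripper_width: 54.0
grasp_force: 63.4
[612.3 -27.7 212.1] [ 0.987 -0.161 -0.    -0.   ] 54.026484635990215
9 29 [(array([611.1, -28.2,  27.8]), 474), (array([612.4, -31.2,  28.4]), 321), (array([615.6, -30.8,  29.6]), 377)]
9 25.5 [(array([611.1, -28.1,  25.2]), 423), (array([613.5, -29.6,  25.4]), 453), (array([613.8, -29.6,  25.2]), 482)]
11 29 [(array([610.5, -28. ,  28.7]), 465), (array([612.1, -28.6,  27.4]), 467), (array([615.9, -31.4,  29.1]), 348)]
11 25.5 [(array([610.4, -27.9,  25.9]), 483), (array([613.5, -29.1,  26. ]), 467), (array([614.7, -29.9,  25. ]), 477)]
13 29 [(array([611.6, -28.3,  28.2]), 472), (array([611.6, -28.3,  28.2]), 473), (array([614. , -31.1,  29. ]), 326)]
13 25.5 [(array([611.5, -28.2,  25.5]), 486), (array([613.7, -30.2,  25.8]), 448), (array([614.6, -29.3,  25.6]), 475)]
```

```bash
python3 -m handwheel '[{"x":0.0075,"y":-0.0095,"z":-0.1,"ax":0,"ay":0,"az":0},{"x":0,"y":0,"z":-0.05,"ax":0,"ay":0,"az":0},{"x":0,"y":0,"z":-0.03,"ax":0,"ay":0,"az":0},{"x":0,"y":0,"z":-0.02,"ax":0,"ay":0,"az":0},{"x":0,"y":0,"z":-0.01,"ax":0,"ay":0,"az":0},{"x":0,"y":0,"z":-0.01,"ax":0,"ay":0,"az":0},{"x":0,"y":0,"z":0,"ax":0,"ay":0,"az":0},{"x":0,"y":0,"z":0,"ax":0,"ay":0,"az":0}]' -
```

```text
clock: 45.9
position: [614.0, -30.8, 168.5]
ee_rot: [0.987, -0.162, 0.0, -0.0]
contact_force: [-0.5, 0.0, -0.6]
gripper_width: 54.4
grasp_force: 63.4
```

```bash
python3 -m handwheel '[{"x":0,"y":0,"z":-0.01,"ax":0,"ay":0,"az":0},{"x":0,"y":0,"z":0,"ax":0,"ay":0,"az":0},{"x":0,"y":0,"z":-0.005,"ax":0,"ay":0,"az":0},{"x":0,"y":0,"z":0,"ax":0,"ay":0,"az":0},{"x":0,"y":0,"z":0,"ax":0,"ay":0,"az":0},{"x":0,"y":0,"z":0,"ax":0,"ay":0,"az":0},{"x":0,"y":0,"z":0,"ax":0,"ay":0,"az":0},{"x":0,"y":0,"z":0,"ax":0,"ay":0,"az":0}]' -
```

```text
clock: 46.7
position: [614.2, -30.7, 167.1]
ee_rot: [0.987, -0.161, 0.001, -0.0]
contact_force: [-3.5, 1.4, 7.0]
gripper_width: 53.9
grasp_force: 64.3
```

Contact comes at TCP z 167.1, against an expected 167. I'll press gently, then release.

```bash
python3 -m handwheel '[{"x":0,"y":0,"z":-0.01,"ax":0,"ay":0,"az":0},{"x":0,"y":0,"z":0,"ax":0,"ay":0,"az":0},{"x":0,"y":0,"z":-0.005,"ax":0,"ay":0,"az":0},{"x":0,"y":0,"z":0,"ax":0,"ay":0,"az":0},{"x":0,"y":0,"z":0,"ax":0,"ay":0,"az":0},{"x":0,"y":0,"z":0,"ax":0,"ay":0,"az":0},{"x":0,"y":0,"z":0,"ax":0,"ay":0,"az":0},{"x":0,"y":0,"z":0.01,"ax":0,"ay":0,"az":0}]' -
python3 -m handwheel '[{"x":0,"y":0,"z":0,"ax":0,"ay":0,"az":0},{"x":0,"y":0,"z":0,"ax":0,"ay":0,"az":0},{"x":0,"y":0,"z":0,"ax":0,"ay":0,"az":0},{"x":0,"y":0,"z":0,"ax":0,"ay":0,"az":0},{"x":0,"y":0,"z":0,"ax":0,"ay":0,"az":0},{"x":0,"y":0,"z":0,"ax":0,"ay":0,"az":0},{"x":0,"y":0,"z":0.1,"ax":0,"ay":0,"az":0},{"x":0,"y":0,"z":0.2,"ax":0,"ay":0,"az":0}]' 1
python3 -m handwheel '[{"x":-0.2,"y":0.06,"z":0.1,"ax":0,"ay":0,"az":0},{"x":-0.12,"y":0.055,"z":0,"ax":0,"ay":0,"az":0},{"x":0,"y":0,"z":0,"ax":0,"ay":0,"az":0},{"x":0,"y":0,"z":0,"ax":0,"ay":0,"az":0},{"x":0,"y":0,"z":0,"ax":0,"ay":0,"az":0},{"x":0,"y":0,"z":0,"ax":0,"ay":0,"az":0},{"x":0,"y":0,"z":0,"ax":0,"ay":0,"az":0},{"x":0,"y":0,"z":0,"ax":0,"ay":0,"az":0}]' -
python3 - <<'E'
from sock import *
p=arm.camera_params("wrist");im=arm.get_image("wrist");cv2.imwrite("pics/w17.png",im[:,:,::-1])
for z in(174,178,182): print(z,circ(im,p,z,29,(612.8,-30),3),circ(im,p,z,25.5,(612.8,-30),3))
print(circ(im,p,150,35.25,(612.8,-30),3), rings("wrist",im,p,"white",178,45,90))
E
```

```text
clock: 47.5
position: [614.2, -30.7, 167.2]
ee_rot: [0.987, -0.161, 0.002, -0.0]
contact_force: [-1.9, 0.3, 5.1]
gripper_width: 54.2
grasp_force: 63.9
clock: 48.3
position: [611.7, -30.9, 221.0]
ee_rot: [0.987, -0.162, -0.004, 0.001]
contact_force: [0.9, 0.4, 0.6]
gripper_width: 85.4
grasp_force: 0.0
clock: 49.1
position: [550.1, -8.0, 243.6]
ee_rot: [0.987, -0.162, -0.0, 0.0]
contact_force: [0.0, -0.3, -1.3]
gripper_width: 85.0
grasp_force: 0.0
174 (array([613.2, -30.9,  29.3]), 377) (array([612.9, -30.9,  26.6]), 345)
178 (array([613.1, -31.1,  29. ]), 436) (array([613.1, -31. ,  26.1]), 346)
182 (array([613.6, -29.1,  30. ]), 412) (array([613.1, -31. ,  25.6]), 348)
(array([612.9, -28.7,  34.6]), 392) [(613.5, -30.9, 57.0, 57.2, array([326., 142.])), (619.5, -27.6, 54.9, 63.5, array([294., 109.]))]
```

The grip ring's top fits a 29.0 mm radius at z 178, centred within about 1.2 mm of the axis. The stack is home, so I'm handing in.

```bash
python3 -c "
from bench import arm; print(arm.job_done())"
```

```text
the job is handed in; nothing more can be done
None
```

The seal, packer and grip ring are stacked in the socket, released, and handed in at about 49 s; my final measurements fit all three fully home, but no verdict came back, and I viewed 11 pictures against the limit of 10.

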